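Close up a keyed germination stack

TASK

Close up the germination stack on its low base: socket the dish tier whose orange key post is on the same hand as the base's orange cup into the base, then socket the blue dust cover onto that tier, the orange thick post in the orange cup each time and all four posts fully home. Lower them gently, without forcing or dropping them, and keep the dishes lying level on their decks. The other tier, with its key post on the opposite hand, belongs to another stack: leave it, the base, and the things standing round where they are.

Things in the scene. Friction and masses are not known exactly. Their poses are not given: they have to be found in the camera images.
- base: Low base frame, 145 x 133 x 39 mm, 1.5 kg, loose on the table, a petri dish on its wire deck. Origin: centre of its underside; x along the long side, y along the short, z up. Deck and cup floors 20 mm up, cup lips end 39 mm up. Cups centred at x = +-60, y = +-54 mm; the orange one is at +x, +y. A frame seated on it has its origin 20 mm above this one and the same x, y directions.
- tier: The tier for this base: aluminium frame 145 x 133 x 127 mm, 0.28 to 0.46 kg, on four corner posts (centres x = +-60, y = +-54 mm), a dish on its deck. Origin: centre of its underside at post ends; x along the long side and the bail, z up. Orange key post and cup at +x, +y. Rails begin 64, deck and cup floors 72, lips end 91 mm up. A cover seated on it: origin 72 mm above this one, same x, y.
- other_tier: The tier of another stack, with its own dish: like tier in every way, axes too, except that its orange key post and orange cup are at +x, -y, so it cannot seat here. To be left alone.
- cover: Dust cover that ends the stack: blue plate 152 x 140 mm on four posts as the tier's (centres x = +-60, y = +-54 mm; orange key post at +x, +y, its corner of the plate capped orange), no cups on top; 119 mm high, 0.28 to 0.46 kg. Origin: centre of its underside at post ends; x along the long side and the handle, z up. Rails begin 64 mm up, plate top 79 mm up.
- tier_grip (a point): Middle of the grip sleeve of the tier's carrying bail, 120 mm above the tier's origin; axes as the tier's. The bail spans the deck along x at y = 0, straps at x = +-58 mm, bar 10 mm thick; the black sleeve is 56 mm long (x), 12 mm thick (y), 14 mm high, and is pinched across y from above. The dish top lies 34 mm below this point.
- cover_grip (a point): Middle of the grip sleeve of the cover's handle, 112 mm above the cover's origin; axes as the cover's. Black sleeve 56 mm long (x), 12 mm thick (y), 14 mm high, pinched across y from above; the plate lies 33 mm below this point.
- base_thick_cup (a point): Centre of the floor of the base's orange cup, at x = 60, y = 54, z = 20 mm of the base. It is 20 mm square inside, 14 mm deep, with a lip above it flared out 3 mm a side. The three black cups are 14 mm square inside, otherwise the same.
- tier_thick_foot (a point): Centre of the lower end of the tier's orange key post, which is 18 mm square (1 mm play each side in an orange cup; it does not enter a black one). The three plain posts are aluminium, 12 mm square (1 mm play each side in a black cup).
- tier_thick_cup (a point): Centre of the floor of the tier's orange cup, 72 mm above its origin; cup sizes as on the base.
- cover_thick_foot (a point): Centre of the lower end of the cover's orange key post, 18 mm square; the other three posts are 12 mm square.
- base_dish: Closed petri dish, 95 mm wide, 14 mm high, lying loose on the base's deck. Origin: centre of its underside; z up.
- tier_dish: The same kind of dish lying loose on the deck of the tier, under the bail; it travels with the tier. Origin: centre of its underside.
- other_dish: The same kind of dish on the deck of the other tier.
- wash_bottle: White wash bottle with a blue cap and a bent spout, 57 x 86 x 156 mm, standing on the robot's right, on its side of the frames. Origin: centre of its underside.
- label_roll: Yellow roll of label tape, 58 mm wide, 26 mm high, lying on the table. Origin: centre of its underside.
- vial: Glass seed vial with a blue cap, 23 mm wide, 60 mm high, standing upright between the frames. Origin: centre of its underside.
Mind the look-alikes: they are no part of the job. Leave any purple look-alike of the tier_dish alone.

How it is judged:
On the way:
1. the tier stands fully home in the four cups of the base and the fingers have let go of it (distance between tier_thick_foot and base_thick_cup below 0.004 m and horizontal distance between tier and base below 0.004 m and z of tier in the frame of base below 0.024 m and angle between tier's own z axis and vertical below 0.035 rad and contact force between the fingers and tier below 0.1 N), for 0.2 s.
At the end, for the whole second after the job is handed in: Tier seated in base, cover in tier: orange post end within 4 mm of the orange cup's floor centre, frame centres within 4 mm across and up, upright within 2 degrees; all three dishes flat on their decks (15 mm off centre, 3.4 degrees, 4 mm up at most); base, tier and cover at rest (distance between tier_thick_foot and base_thick_cup below 0.004 m and horizontal distance between tier and base below 0.004 m and z of each of tier, base_dish in the frame of base below 0.024 m and angle between each of tier, cover's own z axis and vertical below 0.035 rad and distance between cover_thick_foot and tier_thick_cup below 0.004 m and horizontal distance between cover and tier below 0.004 m and z of each of cover, tier_dish in the frame of tier below 0.076 m and horizontal distance between base_dish and base below 0.015 m and angle between each of base_dish, tier_dish, other_dish's own z axis and vertical below 0.06 rad and horizontal distance between tier_dish and tier below 0.015 m and horizontal distance between other_dish and other_tier below 0.015 m and z of other_dish in the frame of other_tier below 0.076 m and linear speed of each of tier, cover, base below 0.02 m/s and angular speed of each of tier, cover, base below 0.1 rad/s); the robot touches nothing.
It fails at once if the base is shifted more than 30 mm (distance of base from where it was at the start of the episode above 0.03 m).
It fails at once if the other tier or a thing standing round (bottle, label roll, vial) is shifted more than 20 mm (distance of any of other_tier, wash_bottle, label_roll, vial from where it was at the start of the episode above 0.02 m).
It fails at once if a dish tips more than 20 degrees (angle between any of base_dish, tier_dish, other_dish's own z axis and vertical above 0.35 rad).
It fails at once if a frame is dropped into its cups instead of lowered: faster than 0.3 m/s within 30 mm of its seat ((distance between tier_thick_foot and base_thick_cup below 0.03 m and linear speed of tier above 0.3 m/s) or (distance between cover_thick_foot and tier_thick_cup below 0.03 m and linear speed of cover above 0.3 m/s)).
It fails at once if a frame is forced down: more than 60 N between two frames (contact force between tier and base above 60 N or contact force between cover and tier above 60 N).
It also fails if it takes over 61 s, if anything falls off the work surface, if the arm or the gripper's body presses on something with over 40 N, if the wrist force passes 120 N, or if a joint passes its speed limit or range.

ROBOT

A 6-joint arm with a two-finger parallel gripper is mounted at the origin on the work surface; the furniture and walls round the work are solid. World frame = base frame: x ahead of the robot, y to its left, z up, the work surface at z = 0. Lengths are in m, angles in rad, forces in N, time in s.
With the tool pointing down it reaches from about 0.425 to 0.95 m from the base axis. Payload 3.5 kg.
Tool frame: the origin (TCP) lies at the very end of the fingers, on their centre line; the grasp point (between the pads) lies 19 mm behind it; z points along the fingers, y is the direction in which the jaws open and shut (so a half turn about z gives the same grasp; the last joint's range is limited). The gripper opens to 85 mm and grips with 20 to 120 N. Pads are 22 mm wide; open, the fingers measure 114 mm over their backs; the gripper's body (76 mm by 85 mm) begins 54 mm behind the grasp point. The pads swing forward as they close: fully open they stand 13 mm farther back than shut.
Start: joints at [-1.41, 0.286, 1.577, -0, 1.279, -0.15], TCP at [0.206, -0.643, 0.231] pointing down, gripper open.
Joint ranges: [-2.77, 2.77], [-0.9, 2.22], [0.21, 2.48], [-1.53, 4.67], [0.24, 2.81], [-2.84, 2.84]. Speed limits (rad/s): [2.79, 2.79, 3.14, 3.14, 3.14, 3.14].

INTERFACE

Orientations are given as a unit quaternion [x, y, z, w].
In Python, from plant import get_state, read_camera, sign_off gives the robot as it stands.
- The arm moves only by the tool step_arm, never from a script. Its argument "targets" is a list that holds one entry, the list of rows, each a list of 5 numbers: the opening, from 0 (shut) to 1 (fully open), then the shift along the tool's x, y, z each as a share of 4 cm, from -1 to 1, then the turn about the tool's z as a share of 5 degrees, from -1 to 1. A call has 1 to 10 rows; each row shifts and turns the commanded pose from where the row before left it, along the tool's axes as they then stand; what a row does not reach is not made up. A row lasts 1/12 s, in which the tool goes at most 41.7 mm and 7.16 degrees, less where a joint would pass 70% of its speed; a pose out of reach is approached as far as the arm can. A call with a number of a shift or a turn outside -1 to 1 is refused whole. A call with a gripper value outside its range is refused whole. The fingers move at their own pace and stop on an object; "squeeze" is the grip in N (left out, the last holds). Time passes only in rows, so rows that do not move let the fingers close. It gives the time, the measured TCP pose, the force and the opening at its end, in the units of the state.
- get_state(): the state, without advancing time (a new reading comes with each control period).
- read_camera(name): name is "scene" or "top" or "wrist"; returns a dict with "pixels" (400x640x3 uint8, red, green, blue), "range_z" (400x640 float32, m along the optical axis (not along the pixel's ray), 0 where there is no reading), "mtx" (3x3 intrinsics, pixels), "rvec" (rotation vector, rad) and "tvec" (3), from world to camera coordinates, as OpenCV has them. Camera axes: x right, y down, z forward; pixel columns grow to the right and rows downward; lengths in m; the calibration is good to about 2 mm. The wrist camera is an equidistant fisheye: a pixel r from the principal point sees the ray r / f radians off the axis. A picture is of the moment at which its call begins.
- sign_off(): hands the job in, once; it reports no verdict.
The state is a dict: "time": time; "qpos": joint angles; "dq": joint speeds; "joint_efforts": joint torques, N m; "eef_pos": TCP position; "tcp_rot": TCP orientation; "contact_force": force on the tool from outside, world axes, zero at the start; "wrist_torque": the same for the moment, N m; "opening": opening from 0.0 (shut) to 1.0 (fully open).
Only numpy, scipy, OpenCV 4.12 (cv2) and the standard library are available. Lean on these libraries where they do the work, as an engineer would, in place of code of your own. Each camera call takes 0.05 s, during which the arm holds its last target.

## Working session

There is one attempt and no reset: what is moved stays moved. The work goes in short steps, Python scripts to look and compute and a tool call to move; the robot and the scene stay as the last step left them, time stands still between calls to the robot, and variables do not carry over. Pictures are saved under pics/ and viewed, and the job is handed in when it is done.

Besides the shell and the picture viewer there is one more tool, called after "Emit:" as name(argument=value, ...), one argument or row to a line, values as JSON. step_arm: Moves the arm, as the interface text tells. Shift numbers are shares of 4 cm and turn numbers shares of 5 degrees, none past 1 either way. Its arguments: {"type":"object","properties":{"targets":{"type":"array"},"squeeze":{"type":"number"}},"required":["targets"]}

```bash
mkdir -p pics; cat > h.py <<'E'
import numpy as np,cv2
from plant import get_state, read_camera, sign_off
def snap(name,fn):
    c=read_camera(name); np.savez(''+fn+'.npz',**c)
    cv2.imwrite('pics/'+fn+'.png',c['pixels'][:,:,::-1]); return c
def world(c):
    K=np.array(c['mtx']);R=cv2.Rodrigues(np.array(c['rvec'],float))[0];t=np.array(c['tvec'],float).ravel()
    z=c['range_z'];v,u=np.mgrid[:z.shape[0],:z.shape[1]]
    p=np.stack([(u-K[0,2])/K[0,0]*z,(v-K[1,2])/K[1,1]*z,z],-1)
    return (p-t)@R
E
python3 - <<'E'
from h import *
for n in ['scene','top','wrist']:
    c=snap(n,n+'0'); print(n,c['mtx'],c['rvec'],c['tvec'])
print(get_state())
E
```

```text
scene [[417.88335213   0.         319.06135963]
 [  0.         417.88335213 201.48475422]
 [  0.           0.           1.        ]] [ 0.54649118 -2.40326405  1.49816885] [0.32049852 0.15322736 1.14654535]
top [[475.97842135   0.         327.89657406]
 [  0.         475.97842135 200.41389788]
 [  0.           0.           1.        ]] [ 2.1719731  -2.21651037  0.06401072] [-0.02525457  0.36705054  1.72529378]
wrist [[309.70691629   0.         316.26633366]
 [  0.         309.70691629 200.32564397]
 [  0.           0.           1.        ]] [-2.35935753  1.71798009  0.23138144] [-0.67377599 -0.0344674   0.37791036]
{'time': 0.15, 'qpos': array([-1.40999753e+00,  2.86998397e-01,  1.57782318e+00,  1.30086462e-05,
        1.27863095e+00, -1.49982398e-01]), 'dq': array([ 0.00042076, -0.0019958 , -0.00411001,  0.00171255,  0.0022353 ,
        0.00106886]), 'joint_efforts': array([ 9.14004140e-04, -4.06604505e+01, -2.93139911e+01, -1.16374281e-04,
        3.96091549e-03, -8.62462485e-06]), 'eef_pos': array([ 0.20637655, -0.64214113,  0.23025029]), 'tcp_rot': array([ 9.87951019e-01,  1.54764079e-01,  1.19759859e-06, -9.29955384e-04]), 'contact_force': array([0.05568477, 0.06846247, 0.27483636]), 'wrist_torque': array([ 0.0200443 , -0.0318502 ,  0.00272423]), 'opening': 1.002031634184782}
```

View pics/scene0.png

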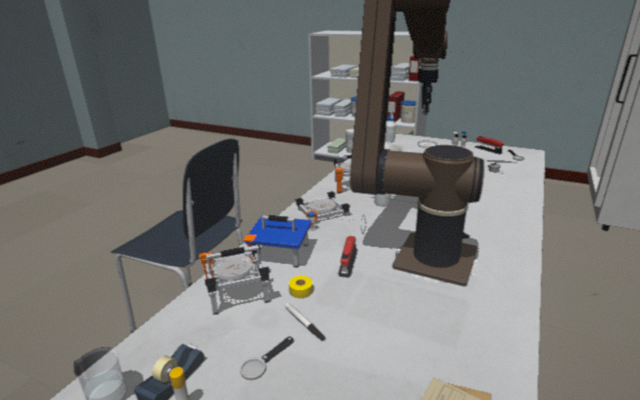

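View pics/top0.png

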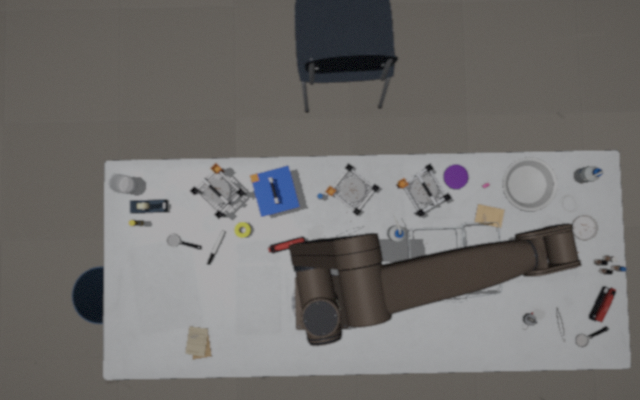

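View pics/wrist0.png

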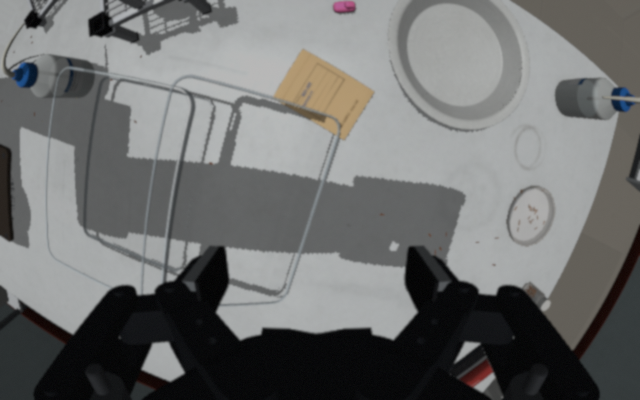

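```bash
python3 - <<'E'
from h import *
im=cv2.imread('pics/top0.png')
a=cv2.resize(im[150:230,185:305],None,fx=6,fy=6,interpolation=cv2.INTER_CUBIC);b=cv2.resize(im[150:230,315:465],None,fx=5,fy=5,interpolation=cv2.INTER_CUBIC)
cv2.imwrite('pics/ca.png',a);cv2.imwrite('pics/cb.png',b)
E
```

```text
(no output)
```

View pics/ca.png

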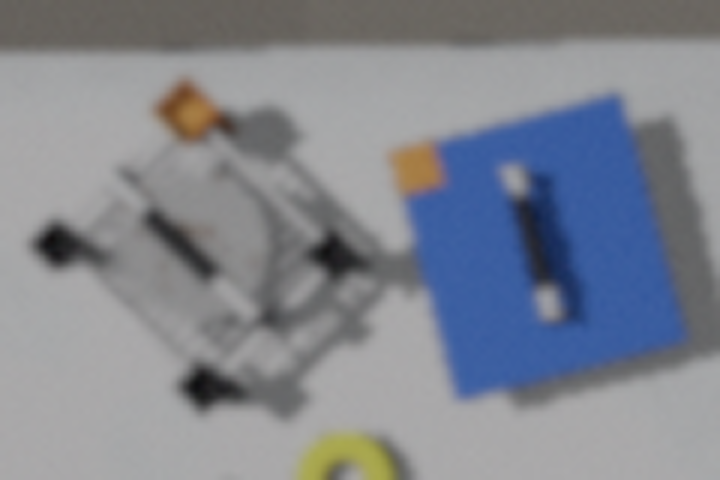

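View pics/cb.png

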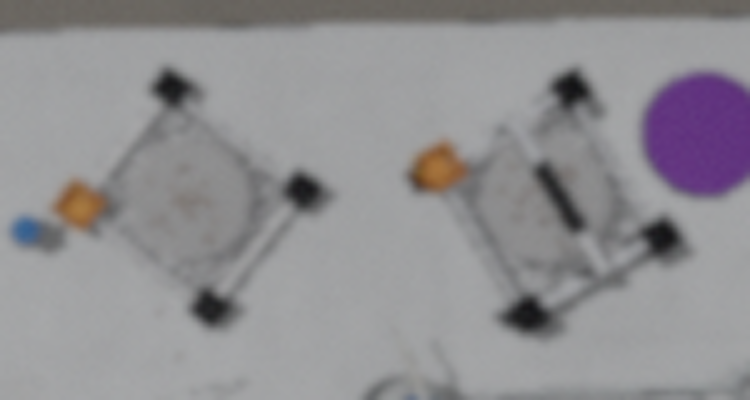

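```bash
python3 - <<'E'
from h import *
c=dict(np.load('top0.npz')); 
K=c['mtx'];R=cv2.Rodrigues(c['rvec'])[0];t=c['tvec'].ravel()
C=-R.T@t; print('cam',C)
def ray(u,v,z):
    d=R.T@np.array([(u-K[0,2])/K[0,0],(v-K[1,2])/K[1,1],1]); return C+d*(z-C[2])/d[2]
def quad(px,z,name):
    P=np.array([ray(*p,z)[:2] for p in px]) # order ++,+-,--,-+
    print(name,P.mean(0).round(4), 'len',[round(np.linalg.norm(P[i]-P[(i+1)%4]),4) for i in range(4)],
     'yaw x',np.degrees(np.arctan2(*((P[0]+P[1]-P[2]-P[3])[::-1]))).round(1),'y-90',np.degrees(np.arctan2(*((P[0]+P[3]-P[1]-P[2])[::-1]))).round(1)-90)
cb=lambda x,y:(315+x/5-.4,150+y/5-.4); ca=lambda x,y:(185+x/6-.4,150+y/6-.4)
quad([cb(80,203),cb(172,88),cb(302,190),cb(211,308)],.039,'base')
quad([cb(438,165),cb(571,89),cb(661,238),cb(526,315)],.091,'tier')
quad([ca(401,150),ca(618,98),ca(686,340),ca(461,395)],.079,'cover')
w=world(c)
for n,p in dict(vial=cb(28,232),bottle=(398,233),roll=(243,229)).items(): print(n,ray(*p,.05 if n!='bottle' else .15), w[int(p[1]),int(p[0])])
E
```

```text
cam [ 0.26974414 -0.02730886  1.74312789]
base [ 0.404 -0.123] len [np.float64(0.1062), np.float64(0.1188), np.float64(0.1073), np.float64(0.1204)] yaw x 50.3 y-90 50.69999999999999
tier [ 0.3918 -0.3692] len [np.float64(0.1075), np.float64(0.121), np.float64(0.1087), np.float64(0.1207)] yaw x 29.1 y-90 28.5
cover [0.4012 0.1527] len [np.float64(0.1305), np.float64(0.1475), np.float64(0.1348), np.float64(0.1478)] yaw x 13.9 y-90 12.5
vial [ 0.38055448 -0.00546744  0.05      ] [ 0.37993269 -0.0048842   0.0597197 ]
bottle [ 0.24492322 -0.26417713  0.15      ] [ 0.24471762 -0.26613918  0.13680369]
roll [0.26873929 0.27077603 0.05      ] [ 0.26870675  0.28042864 -0.00482701]
```

```bash
cat >> h.py <<'E'
from scipy.spatial.transform import Rotation as Rot
def goto(X,Y,Z,phi=None):
    s=get_state();R=Rot.from_quat(s['tcp_rot']).as_matrix();p=s['eef_pos']
    f=np.degrees(np.arctan2(R[1,0],R[0,0]))
    d=np.array([X,Y,Z])-p
    print('t %.2f'%s['time'],'pos',p.round(4),'phi %.2f'%f,'tilt',R[:,2].round(4),'F',s['contact_force'].round(1),'T',s['wrist_torque'].round(2),'op %.3f'%s['opening'])
    print('shift mm now axes',(R.T@d*1000).round(1))
    if phi is not None:
        a=np.radians(phi);Rt=np.array([[np.cos(a),np.sin(a),0],[np.sin(a),-np.cos(a),0],[0,0,-1]])
        print('turn deg (tool z)',round(-(phi-f),2),' after-turn shift',(Rt.T@d*1000).round(1),'q6',round(np.degrees(s['qpos'][5]),1))
E
python3 - <<'E'
from h import *
c=dict(np.load('wrist0.npz'));s=get_state()
R=cv2.Rodrigues(c['rvec'])[0];t=c['tvec'].ravel();C=-R.T@t
T=Rot.from_quat(s['tcp_rot']).as_matrix()
print('cam in tool',T.T@(C-s['eef_pos']),'axes in tool (cols x,y,z cam)\n',(T.T@R.T).round(3))
goto(.392,-.369,.32,28.8)
w=world(dict(np.load('top0.npz')))
for (u,v) in [(460,230),(500,240),(415,240)]: print(w[v-8:v+8,u-8:u+8,2].max())
E
```

```text
cam in tool [ 0.06668326 -0.00053172 -0.14248715] axes in tool (cols x,y,z cam)
 [[ 0.001 -0.965 -0.263]
 [ 1.     0.001  0.001]
 [-0.    -0.263  0.965]]
t 0.15 pos [ 0.2064 -0.6421  0.2303] phi 17.81 tilt [-3.0e-04  1.8e-03 -1.0e+00] F [0.1 0.1 0.3] T [ 0.02 -0.03  0.  ] op 1.002
shift mm now axes [ 260.3 -203.5  -89.3]
turn deg (tool z) -10.99  after-turn shift [ 294.2 -149.9  -89.7] q6 -8.6
1.7431278913494084
1.7431278913494084
0.10121576876206088
```

Emit:
step_arm(
  targets=[
    [[1, 0, 0, -0.75, -1], [1, 0, 0, -0.75, -1], [1, 0, 0, -0.75, -0.2], [1, 0.75, -0.375, 0, 0], [1, 0.75, -0.375, 0, 0], [1, 0.75, -0.375, 0, 0], [1, 0.75, -0.375, 0, 0], [1, 0.75, -0.375, 0, 0], [1, 0.75, -0.375, 0, 0], [1, 0.75, -0.375, 0, 0]],
  ],
)

```text
time: 0.98
eef_pos: [0.3404, -0.4478, 0.3209]
tcp_rot: [0.969, 0.249, -0.0, -0.0]
contact_force: [-0.1, -0.5, -0.4]
opening: 1.003
```

Emit:
step_arm(
  targets=[
    [[1, 0.75, -0.375, 0, 0], [1, 0.75, -0.375, 0, 0], [1, 0.6, -0.3, 0, 0], [1, 0, 0, 0, 0], [1, 0, 0, 0, 0], [1, 0, 0, 0, 0]],
  ],
)

```text
time: 1.48
eef_pos: [0.393, -0.3724, 0.3211]
tcp_rot: [0.969, 0.249, -0.0, -0.0]
contact_force: [0.1, -0.1, 0.3]
opening: 0.998
```

```bash
python3 - <<'E'
from h import *
goto(.392,-.369,.32,28.8)
snap('wrist','w1')
E
```

```text
t 1.48 pos [ 0.393  -0.3724  0.3211] phi 28.82 tilt [-5.e-04 -1.e-04 -1.e+00] F [ 0.1 -0.1  0.3] T [0.02 0.06 0.02] op 0.998
shift mm now axes [ 0.7 -3.5  1.1]
turn deg (tool z) 0.02  after-turn shift [ 0.7 -3.5  1.1] q6 7.0
```

View pics/w1.png

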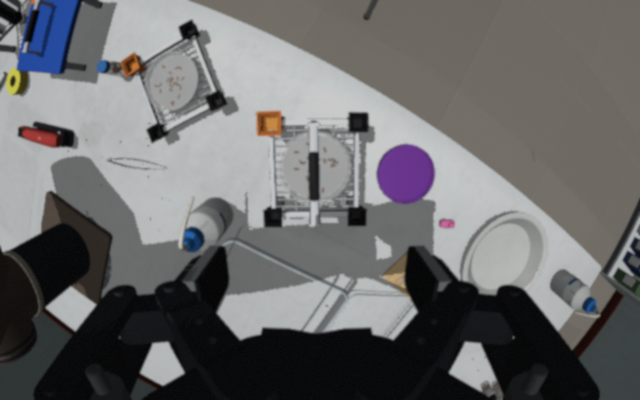

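```bash
cat >> h.py <<'E'
def fray(c,u,v,z):
    K=c['mtx'];R=cv2.Rodrigues(c['rvec'])[0];t=c['tvec'].ravel();C=-R.T@t
    q=cv2.fisheye.undistortPoints(np.array([[[u,v]]],float),K,np.zeros(4))[0,0]
    d=R.T@np.array([q[0],q[1],1]);return C+d*(z-C[2])/d[2]
def crop(c,fn,u0,v0,w,h,k):
    cv2.imwrite('pics/'+fn+'.png',cv2.resize(c['pixels'][v0:v0+h,u0:u0+w,::-1],None,fx=k,fy=k,interpolation=cv2.INTER_CUBIC))
def quadw(c,px,z,name):
    P=np.array([fray(c,*p,z)[:2] for p in px])
    m=np.array([[60,54],[60,-54],[-60,-54],[-60,54]])/1000.
    if name=='cover': m=np.array([[76,70],[76,-70],[-76,-70],[-76,70]])/1000.
    A=m-m.mean(0);B=P-P.mean(0)
    th=np.arctan2((A[:,0]*B[:,1]-A[:,1]*B[:,0]).sum(),(A*B).sum())
    r=np.array([[np.cos(th),-np.sin(th)],[np.sin(th),np.cos(th)]])
    res=(B-A@r.T)*1000
    print(name,P.mean(0).round(4),'yaw %.2f'%np.degrees(th),'res mm',res.round(1).tolist())
    return P.mean(0),np.degrees(th)
E
python3 - <<'E'
from h import *
c=dict(np.load('w1.npz'));s=get_state()
crop(c,'w1t',245,95,140,145,4);crop(c,'w1b',115,10,120,140,4)
E
```

```text
(no output)
```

View pics/w1t.png

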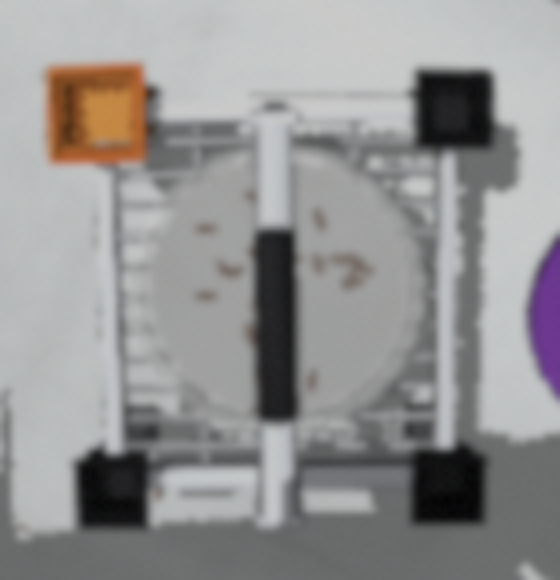

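View pics/w1b.png

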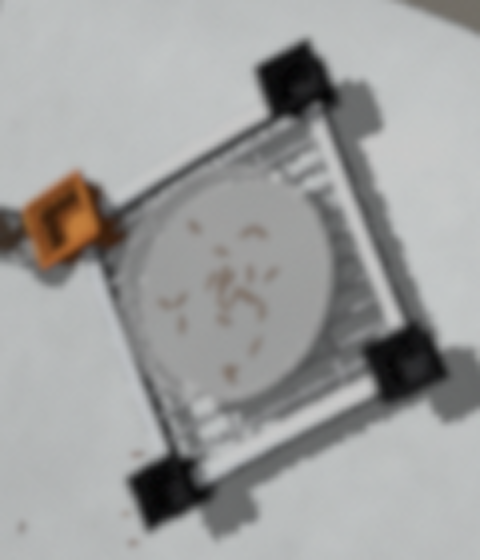

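```bash
python3 - <<'E'
from h import *
c=dict(np.load('w1.npz'))
t=lambda x,y:(245+x/4-.375,95+y/4-.375); b=lambda x,y:(115+x/4-.375,10+y/4-.375)
ctr,y=quadw(c,[t(96,114),t(455,109),t(449,487),t(113,489)],.091,'tier')
print('sleeve',fray(c,*t(277,325),.127), 'ends',fray(c,*t(277,230),.127),fray(c,*t(277,421),.127))
quadw(c,[b(63,219),b(294,77),b(405,363),b(165,493)],.039,'base')
goto(ctr[0],ctr[1],.121,y)
E
```

```text
tier [ 0.3939 -0.3688] yaw 29.54 res mm [[-0.7, -0.5], [-0.8, -0.1], [0.3, 0.6], [1.2, 0.1]]
sleeve [ 0.39411629 -0.36860154  0.127     ] ends [ 0.41727387 -0.35587144  0.127     ] [ 0.37001099 -0.38184039  0.127     ]
base [ 0.4052 -0.1232] yaw 50.83 res mm [[0.1, -0.1], [-0.1, 0.0], [-0.3, 0.5], [0.2, -0.4]]
t 1.53 pos [ 0.3928 -0.3728  0.3211] phi 28.76 tilt [-5.e-04 -0.e+00 -1.e+00] F [0.6 0.6 0.5] T [-0.06  0.    0.06] op 1.004
shift mm now axes [  3.   -2.9 200.1]
turn deg (tool z) -0.78  after-turn shift [  3.   -2.9 200.1] q6 7.0
```

Emit:
step_arm(
  targets=[
    [[1, 0.075, -0.075, 0.6, -0.16], [1, 0, 0, 0.8, 0], [1, 0, 0, 0.8, 0], [1, 0, 0, 0.8, 0], [1, 0, 0, 0.8, 0], [1, 0, 0, 0.5, 0], [1, 0, 0, 0.3, 0], [1, 0, 0, 0, 0], [1, 0, 0, 0, 0]],
  ],
)

```text
time: 2.28
eef_pos: [0.3941, -0.3689, 0.1375]
tcp_rot: [0.967, 0.255, -0.0, -0.0]
contact_force: [0.5, -0.7, 0.2]
opening: 0.998
```

```bash
python3 - <<'E'
from h import *
goto(.394,-.3687,.102,29.6)
snap('wrist','w2')
E
```

```text
t 2.28 pos [ 0.3941 -0.3689  0.1375] phi 29.54 tilt [-2.e-04  1.e-04 -1.e+00] F [ 0.5 -0.7  0.2] T [-0.03 -0.02 -0.06] op 0.998
shift mm now axes [ 0.  -0.3 35.5]
turn deg (tool z) -0.06  after-turn shift [ 0.  -0.3 35.5] q6 6.6
```

View pics/w2.png

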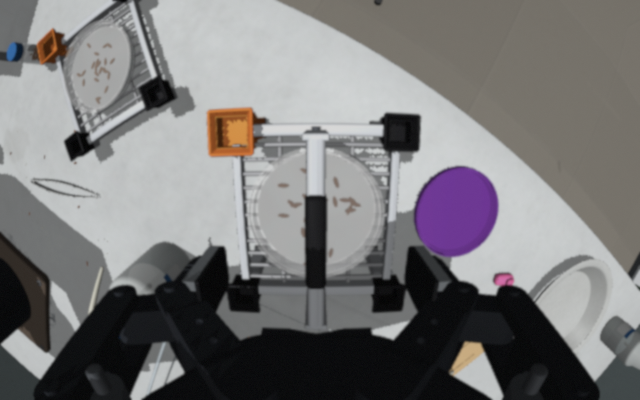

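Emit:
step_arm(
  targets=[
    [[1, 0, -0.01, 0.4, 0], [1, 0, 0, 0.3, 0], [1, 0, 0, 0.2, 0], [1, 0, 0, 0, 0], [1, 0, 0, 0, 0]],
  ],
  squeeze=60,
)

```text
time: 2.75
eef_pos: [0.3942, -0.3677, 0.1013]
tcp_rot: [0.967, 0.256, -0.0, -0.0]
contact_force: [0.1, 0.1, 0.0]
opening: 0.999
```

Emit:
step_arm(
  targets=[
    [[0.5, 0, 0, 0, 0], [0.3, 0, 0, 0, 0], [0.2, 0, 0, 0, 0], [0, 0, 0, 0, 0], [0, 0, 0, 0, 0], [0, 0, 0, 0, 0], [0, 0, 0, 0, 0], [0, 0, 0, 0, 0]],
  ],
)

```text
time: 3.42
eef_pos: [0.3945, -0.3682, 0.1016]
tcp_rot: [0.967, 0.255, 0.0, 0.001]
contact_force: [1.1, -2.0, 0.5]
opening: 0.129
```

```bash
python3 - <<'E'
from h import *
goto(.4052,-.1232,.232,50.83)
snap('wrist','w3')
E
```

```text
t 3.42 pos [ 0.3945 -0.3682  0.1016] phi 29.60 tilt [ 9.0e-04 -1.2e-03 -1.0e+00] F [ 1.1 -2.   0.5] T [-0.17 -0.13  0.02] op 0.129
shift mm now axes [ 130.3 -207.5 -130.6]
turn deg (tool z) -21.23  after-turn shift [ 196.7 -146.5 -130.4] q6 6.6
```

View pics/w3.png

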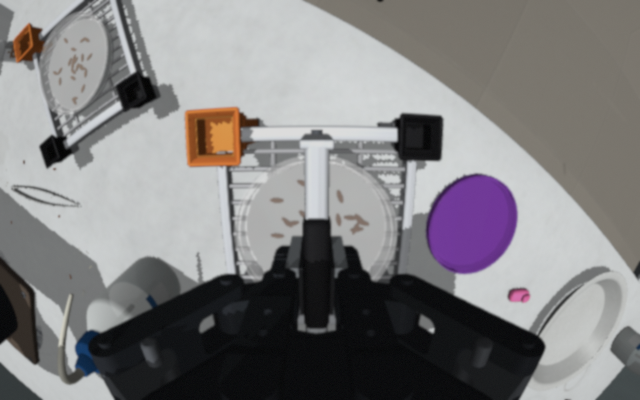

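Emit:
step_arm(
  targets=[
    [[0, 0, 0, -0.1, 0], [0, 0, 0, -0.2, 0], [0, 0, 0, -0.4, 0], [0, 0, 0, -0.5, 0], [0, 0, 0, -0.5, 0], [0, 0, 0, -0.5, 0], [0, 0, 0, -0.4, 0], [0, 0, 0, -0.3, 0], [0, 0, 0, -0.2, 0], [0, 0, 0, -0.1, 0]],
  ],
)

```text
time: 4.3
eef_pos: [0.3942, -0.3677, 0.2302]
tcp_rot: [0.967, 0.256, 0.0, 0.0]
contact_force: [0.6, 0.3, -3.8]
opening: 0.126
```

```bash
python3 - <<'E'
from h import *
goto(.4052,-.1232,.232,50.83)
snap('wrist','w4')
E
```

```text
t 4.30 pos [ 0.3942 -0.3677  0.2302] phi 29.61 tilt [ 4.e-04 -5.e-04 -1.e+00] F [ 0.6  0.3 -3.8] T [-0.06 -0.03  0.02] op 0.126
shift mm now axes [ 130.3 -207.2   -1.9]
turn deg (tool z) -21.22  after-turn shift [ 196.5 -145.9   -1.8] q6 6.6
```

View pics/w4.png

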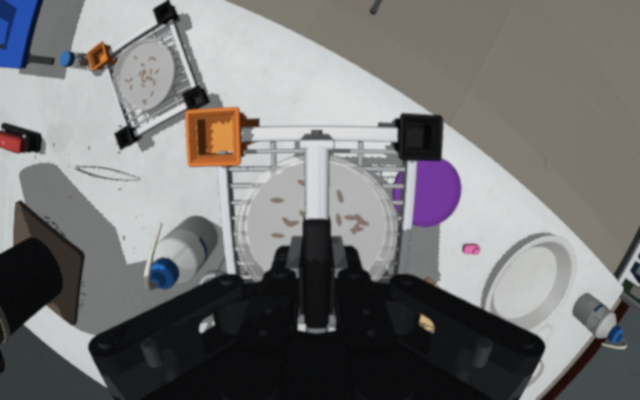

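Emit:
step_arm(
  targets=[
    [[0, 0, 0, -0.2, 0], [0, 0, 0, -0.4, 0], [0, 0, 0, -0.4, 0], [0, 0, 0, -0.2, 0], [0, 0, 0, -0.05, 0]],
  ],
)

```text
time: 4.77
eef_pos: [0.3946, -0.3683, 0.2808]
tcp_rot: [0.967, 0.255, 0.0, 0.001]
contact_force: [-0.6, -0.5, -4.1]
opening: 0.126
```

Emit:
step_arm(
  targets=[
    [[0, 0.13, -0.207, 0, 0], [0, 0.26, -0.414, 0, 0], [0, 0.36, -0.57, 0, 0], [0, 0.424, -0.673, 0, 0], [0, 0.456, -0.725, 0, 0], [0, 0.456, -0.725, 0, 0], [0, 0.424, -0.673, 0, 0], [0, 0.36, -0.57, 0, 0], [0, 0.26, -0.414, 0, 0], [0, 0.13, -0.207, 0, 0]],
  ],
)

```text
time: 5.6
eef_pos: [0.4042, -0.1201, 0.2777]
tcp_rot: [0.966, 0.257, -0.001, -0.002]
contact_force: [0.9, 0.2, -3.6]
opening: 0.124
```

Emit:
step_arm(
  targets=[
    [[0, 0, 0, 0, -0.3], [0, 0, 0, 0, -0.5], [0, 0, 0, 0, -0.7], [0, 0, 0, 0, -0.7], [0, 0, 0, 0, -0.7], [0, 0, 0, 0, -0.6], [0, 0, 0, 0, -0.4], [0, 0, 0, 0, -0.25], [0, 0, 0, 0, -0.1], [0, 0, 0, 0, 0]],
  ],
)

```text
time: 6.43
eef_pos: [0.405, -0.1232, 0.2787]
tcp_rot: [0.903, 0.429, -0.0, -0.0]
contact_force: [-0.5, 0.3, -4.1]
opening: 0.13
```

```bash
python3 - <<'E'
from h import *
goto(.4052,-.1232,.232,50.83)
snap('wrist','w5')
E
```

```text
t 6.43 pos [ 0.405  -0.1232  0.2787] phi 50.83 tilt [-9.e-04  5.e-04 -1.e+00] F [-0.5  0.3 -4.1] T [-0.01 -0.02  0.08] op 0.130
shift mm now axes [ 0.2  0.2 46.7]
turn deg (tool z) 0.0  after-turn shift [ 0.1  0.1 46.7] q6 8.5
```

View pics/w5.png

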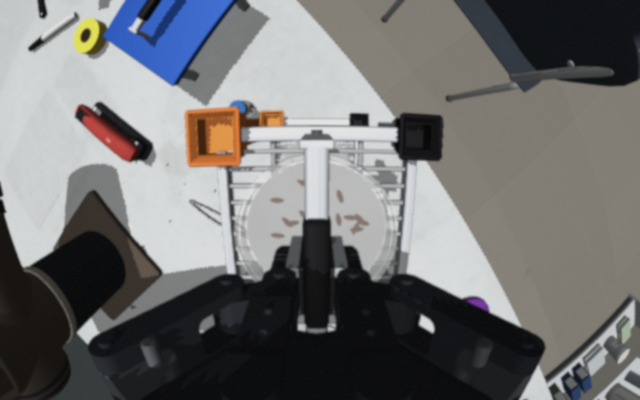

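```bash
python3 - <<'E'
from h import *
c=dict(np.load('w5.npz'))
crop(c,'w5c',175,80,280,110,2.8)
E
```

```text
(no output)
```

View pics/w5c.png

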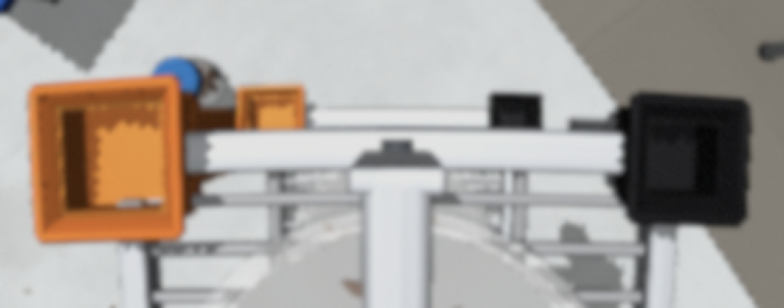

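```bash
python3 - <<'E'
from h import *
c=dict(np.load('w5.npz'));s=get_state()
k=lambda x,y:(175+(x+.5)/2.8-.5,80+(y+.5)/2.8-.5)
R=Rot.from_quat(s['tcp_rot']).as_matrix()
def tl(p,z): return (R.T@(fray(c,*k(*p),z)-s['eef_pos'])*1000).round(1)[:2]
zt=.2787-.1016+.091
print('tier O',tl((107.5,160),zt),'B',tl((688.5,160),zt),'O top',tl((105,82),zt),'B top',tl((689,97),zt))
print('  widths',tl((30,160),zt),tl((183,160),zt),tl((630,160),zt),tl((747,160),zt))
zb=.039
print('base Oedges',tl((236,105),zb),tl((304,105),zb),'Otop',tl((270,86),zb),'B edges',tl((490,110),zb),tl((542,110),zb),'top',tl((516,93),zb))
E
```

```text
tier O [ 58.6 -53. ] B [58.7 53.1] O top [ 72.9 -53. ] B top [70.3 52.7]
  widths [ 59.3 -68.7] [ 58.  -38.6] [58.3 41.8] [59.3 64.8]
base Oedges [ 68.7 -70.9] [ 67.9 -40.6] Otop [ 76.7 -55.6] B edges [65.8 40.7] [66.4 63.8] top [73.6 52.1]
```

Emit:
step_arm(
  targets=[
    [[0, 0, 0, 0.2, 0], [0, 0, 0, 0.4, 0], [0, 0, 0, 0.5, 0], [0, 0, 0, 0.5, 0], [0, 0, 0, 0.3, 0], [0, 0, 0, 0.15, 0], [0, 0, 0, 0.05, 0], [0, 0, 0, 0, 0]],
  ],
)

```text
time: 7.15
eef_pos: [0.4052, -0.1232, 0.195]
tcp_rot: [0.903, 0.429, -0.0, -0.0]
contact_force: [0.7, 0.5, -3.9]
opening: 0.126
```

```bash
python3 - <<'E'
from h import *
goto(.4052,-.1232,.232,50.83)
c=snap('wrist','w6')
crop(c,'w6c',175,80,280,110,2.8)
snap('scene','s6');c=snap('top','t6');crop(c,'t6c',300,140,120,100,6)
c=dict(np.load('s6.npz'));crop(c,'s6c',190,160,200,150,4)
E
```

```text
t 7.15 pos [ 0.4052 -0.1232  0.195 ] phi 50.85 tilt [-5.e-04  3.e-04 -1.e+00] F [ 0.7  0.5 -3.9] T [-0.03 -0.03 -0.05] op 0.126
shift mm now axes [  0.  -0. -37.]
turn deg (tool z) 0.02  after-turn shift [  0.  -0. -37.] q6 8.5
```

View pics/w6c.png

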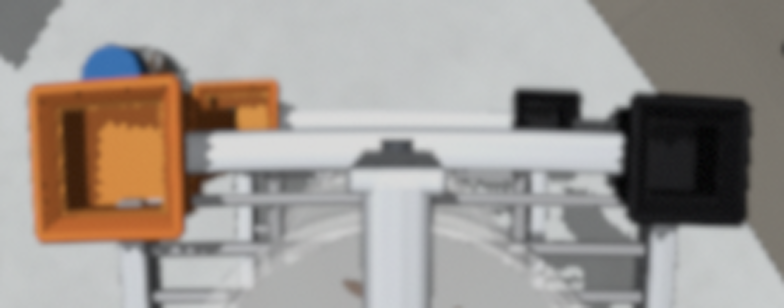

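View pics/s6c.png

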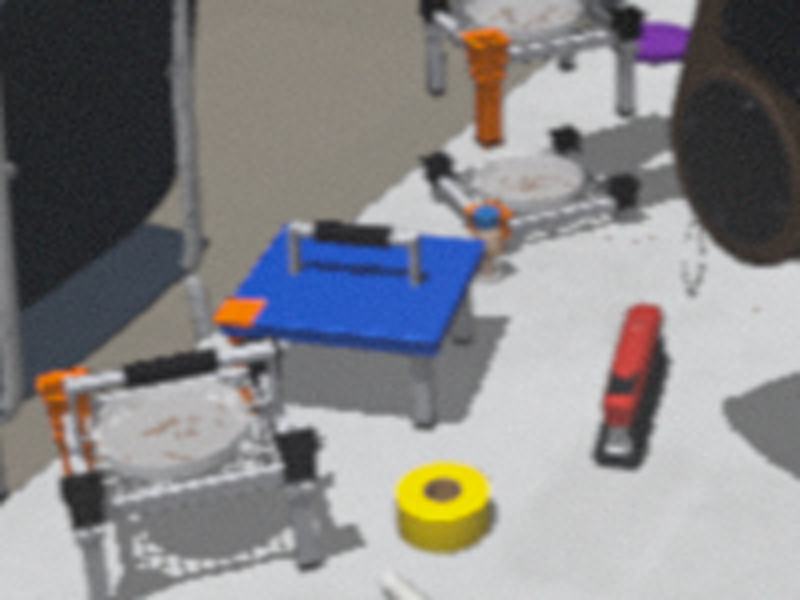

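```bash
cat > m.py <<'E'
from h import *
E
python3 - <<'E'
from h import *
c=dict(np.load('w6.npz'));s=get_state()
k=lambda x,y:(175+(x+.5)/2.8-.5,80+(y+.5)/2.8-.5)
R=Rot.from_quat(s['tcp_rot']).as_matrix()
def tl(p,z): return (R.T@(fray(c,*k(*p),z)-s['eef_pos'])*1000).round(1)[:2]
zb=.039
print('base Oedges',tl((193,105),zb),tl((278,105),zb),'Otop',tl((235,82),zb),'B edges',tl((516,110),zb),tl((580,110),zb),'top',tl((548,91),zb))
g=c['range_z'];print(g[115-3:118,240:262:3])
E
```

```text
base Oedges [ 68.7 -72. ] [ 67.7 -42. ] Otop [ 76.2 -56.9] B edges [66.1 39.5] [66.8 61.9] top [73.  50.5]
[[0.1580586  0.32392755 0.2870883  0.28744626 0.2891766  0.2901354
  0.29013586 0.29020527]
 [0.15896098 0.16590938 0.2889846  0.29029286 0.2902262  0.28888693
  0.29184082 0.29198346]
 [0.15958846 0.16714068 0.28841817 0.29230028 0.2938597  0.29315892
  0.29246783 0.30561897]
 [0.15976281 0.16797753 0.28856838 0.29210252 0.30503651 0.30556434
  0.3064812  0.30577135]
 [0.15933935 0.16744517 0.18053801 0.29089502 0.3038439  0.30580947
  0.30676723 0.30637118]
 [0.15895051 0.16885725 0.18008749 0.29189542 0.30567047 0.30610594
  0.30638343 0.30653545]]
```

```bash
python3 - <<'E'
from h import *
for f,p,q in [('w0',None,None)]: pass
for f in ['wrist0','w1','w2','w3','w4','w5','w6']:
    c=dict(np.load(f+'.npz'));R=cv2.Rodrigues(c['rvec'])[0];C=-R.T@c['tvec'].ravel()
    print(f,C.round(4),(R[2]).round(4),'camx',R[0].round(4))
    x=R[0];print('  yaw',np.degrees(np.arctan2(x[1],x[0]))+90)
s=get_state();print(s['eef_pos'],s['qpos'])
E
```

```text
wrist0 [ 0.2697 -0.6215  0.3728] [-0.2505 -0.0793 -0.9649] camx [ 0.3068 -0.9518 -0.0014]
  yaw 17.868495550526106
w1 [ 0.4514 -0.3398  0.4638] [-0.2306 -0.1279 -0.9646] camx [ 4.830e-01 -8.756e-01  6.000e-04]
  yaw 28.881215646094603
w2 [ 0.452  -0.3357  0.2802] [-0.2287 -0.1304 -0.9647] camx [ 4.939e-01 -8.695e-01  5.000e-04]
  yaw 29.597036572127337
w3 [ 0.4522 -0.3347  0.2443] [-0.2275 -0.132  -0.9648] camx [ 0.4949 -0.8689  0.0022]
  yaw 29.665888795350114
w4 [ 0.452  -0.3343  0.3729] [-0.228  -0.1314 -0.9648] camx [ 0.495  -0.8689  0.0013]
  yaw 29.67183260677811
w5 [ 0.4472 -0.0712  0.4214] [-0.1667 -0.2043 -0.9646] camx [ 7.760e-01 -6.308e-01 -5.000e-04]
  yaw 50.893958074241446
w6 [ 0.4473 -0.0712  0.3377] [-0.1662 -0.2045 -0.9647] camx [ 0.7762 -0.6305 -0.    ]
  yaw 50.91004084013081
[ 0.40597183 -0.12366909  0.19657484] [-5.35741305e-01 -2.66245464e-01  2.19867048e+00 -8.27357207e-06
  1.20677528e+00  1.47497137e-01]
```

```bash
python3 - <<'E'
from h import *
c=dict(np.load('w2.npz'));crop(c,'w2c',195,95,240,230,3)
c=dict(np.load('w3.npz'));crop(c,'w3c',175,80,280,110,2.8)
E
```

```text
(no output)
```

View pics/w2c.png

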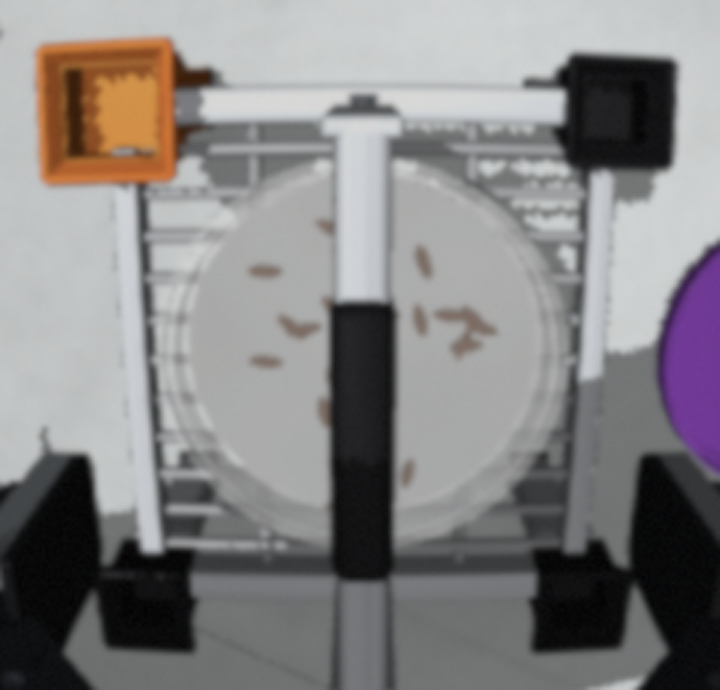

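View pics/w3c.png

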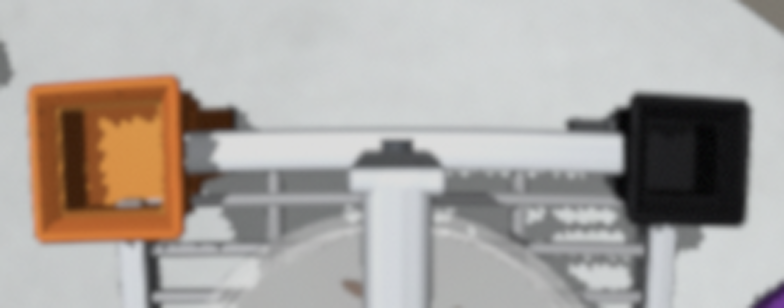

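```bash
python3 - <<'E'
from h import *
def cam2tool(f,pos,phi):
    c=dict(np.load(f+'.npz'));a=np.radians(phi);R=np.array([[np.cos(a),np.sin(a),0],[np.sin(a),-np.cos(a),0],[0,0,-1]])
    return lambda p,z:(R.T@(fray(c,*p,z)-pos)*1000).round(2)[:2]
k2=lambda x,y:(195+(x+.5)/3-.5,95+(y+.5)/3-.5)
k1=lambda x,y:(245+(x+.5)/4-.5,95+(y+.5)/4-.5)
k3=lambda x,y:(175+(x+.5)/2.8-.5,80+(y+.5)/2.8-.5)
# infer tool pos from camera center with fixed cam-in-tool
off=np.array([.0667,-.0005,-.1425])
def tool(f):
    c=dict(np.load(f+'.npz'));R=cv2.Rodrigues(c['rvec'])[0];C=-R.T@c['tvec'].ravel();x=R[0];a=np.arctan2(x[1],x[0])+np.pi/2
    Rt=np.array([[np.cos(a),np.sin(a),0],[np.sin(a),-np.cos(a),0],[0,0,-1]]);return C-Rt@off,np.degrees(a)
for f,pts in dict(w1=[k1(96,114),k1(455,109)],w2=[k2(107.5,113),k2(622,112)],w3=[k3(107.5,160),k3(688.5,160)]).items():
    p,a=tool(f);t=cam2tool(f,p,a);A,B=[t(q,.091) for q in pts];print(f,p.round(4),round(a,2),A,B,'mean',(A+B)/2,'world', [fray(dict(np.load(f+'.npz')),*q,.091).round(4)[:2].tolist() for q in pts])
    c=dict(np.load(f+'.npz'))
c=dict(np.load('w2.npz'))
print('sleeve w2',fray(c,*k2(363,440),.127),'w1',fray(dict(np.load('w1.npz')),*k1(277,325),.127))
E
```

```text
w1 [ 0.3932 -0.3725  0.3213] 28.88 [ 60.87 -57.46] [62.22 50.18] mean [61.545 -3.64 ] world [[0.4188, -0.2927], [0.4719, -0.3863]]
w2 [ 0.3943 -0.3691  0.1377] 29.6 [ 58.91 -53.75] [59.12 52.91] mean [59.015 -0.42 ] world [[0.4189, -0.2932], [0.4718, -0.3859]]
w3 [ 0.3945 -0.3681  0.1018] 29.67 [ 58.53 -52.86] [58.55 53.21] mean [58.54   0.175] world [[0.4192, -0.2932], [0.4717, -0.3854]]
sleeve w2 [ 0.39576517 -0.36733602  0.127     ] w1 [ 0.39411629 -0.36860154  0.127     ]
```

```bash
python3 - <<'E'
from h import *
k3=lambda x,y:(175+(x+.5)/2.8-.5,80+(y+.5)/2.8-.5)
off=np.array([.0667,-.0005,-.1425])
for f,(O1,O2,OT,B1,B2,BT) in dict(w5=[(236,105),(304,105),(270,86),(490,110),(542,110),(516,93)],w6=[(193,105),(278,105),(235,82),(516,110),(580,110),(548,91)]).items():
    c=dict(np.load(f+'.npz'));R=cv2.Rodrigues(c['rvec'])[0];C=-R.T@c['tvec'].ravel();x=R[0];a=np.arctan2(x[1],x[0])+np.pi/2
    Rt=np.array([[np.cos(a),np.sin(a),0],[np.sin(a),-np.cos(a),0],[0,0,-1]]);P=C-Rt@off
    g=lambda p,z:(Rt.T@(fray(c,*k3(*p),z)-P)*1000)[:2]
    z=.039;ym=(g(O1,z)+g(O2,z)+g(B1,z)+g(B2,z))[1]/4;xO=g(OT,z)[0]-15.1;xB=g(BT,z)[0]-11.6
    zt=P[2]-.1017+.091;tt=(g((107.5,160),zt),g((688.5,160),zt))
    print(f,P,np.degrees(a),'base y',ym,'x',xO,xB,'O',(g(O1,z)+g(O2,z))/2,'B',(g(B1,z)+g(B2,z))/2,'tier',tt)
E
```

```text
w5 [ 0.40547956 -0.12330112  0.27890281] 50.893958074241446 base y -2.2143739552237403 x 61.38742099452417 61.69599321944782 O [ 68.10369526 -56.23329147] B [65.78458167 51.80454356] tier (array([ 58.43028315, -53.26058266]), array([58.46026375, 52.71393947]))
w6 [ 0.40561347 -0.12326089  0.19520525] 50.91004084013081 base y -2.1719964685596604 x 61.07790139677673 61.32326096171996 O [ 68.22670254 -56.02669602] B [66.35105777 51.68270309] tier (array([ 58.4568599 , -53.18475835]), array([58.48432844, 52.78898491]))
```

Emit:
step_arm(
  targets=[
    [[0, 0.067, -0.05, 0.2, 0], [0, 0, 0, 0.4, 0], [0, 0, 0, 0.35, 0], [0, 0, 0, 0.15, 0], [0, 0, 0, 0.05, 0], [0, 0, 0, 0, 0]],
  ],
)

```text
time: 7.8
eef_pos: [0.4053, -0.1197, 0.1491]
tcp_rot: [0.903, 0.429, -0.0, -0.0]
contact_force: [0.1, 0.4, -4.4]
opening: 0.123
```

```bash
python3 - <<'E'
from h import *
goto(.4052,-.1232,.232,50.83)
c=snap('wrist','w7')
crop(c,'w7c',175,80,280,110,2.8)
c=snap('scene','s7');crop(c,'s7c',270,120,120,110,6)
E
```

```text
t 7.80 pos [ 0.4053 -0.1197  0.1491] phi 50.86 tilt [-6.e-04  4.e-04 -1.e+00] F [ 0.1  0.4 -4.4] T [ 0.01 -0.03  0.  ] op 0.123
shift mm now axes [ -2.8   2.1 -82.9]
turn deg (tool z) 0.03  after-turn shift [ -2.8   2.1 -82.9] q6 8.9
```

View pics/w7c.png

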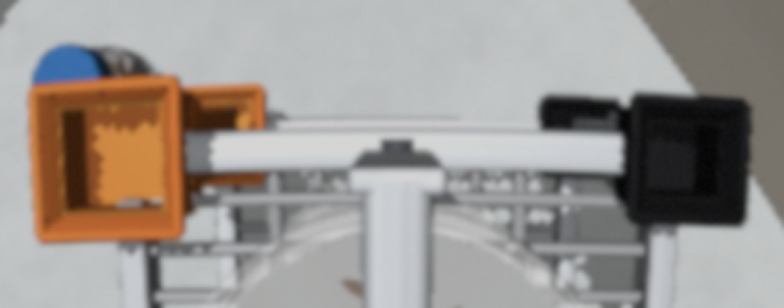

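View pics/s7c.png

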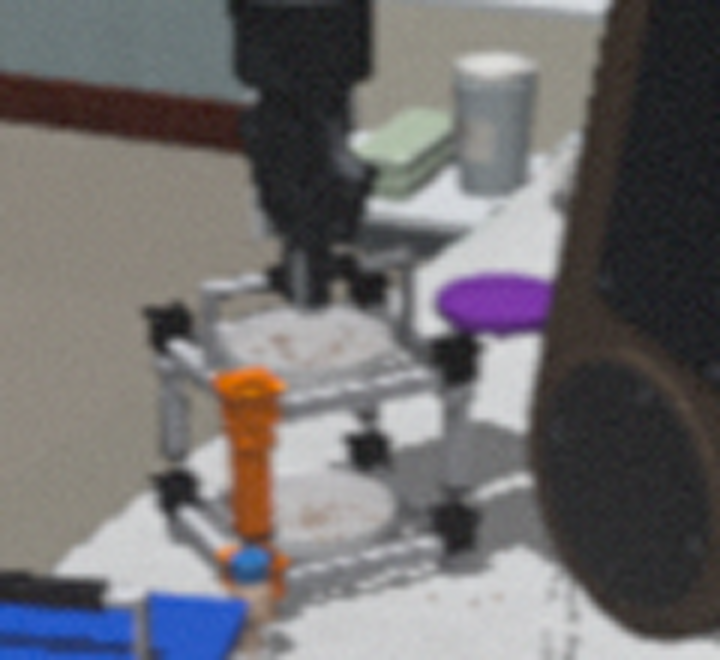

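```bash
python3 - <<'E'
from h import *
k3=lambda x,y:(175+(x+.5)/2.8-.5,80+(y+.5)/2.8-.5)
off=np.array([.0667,-.0005,-.1425])
c=dict(np.load('w7.npz'));R=cv2.Rodrigues(c['rvec'])[0];C=-R.T@c['tvec'].ravel();x=R[0];a=np.arctan2(x[1],x[0])+np.pi/2
Rt=np.array([[np.cos(a),np.sin(a),0],[np.sin(a),-np.cos(a),0],[0,0,-1]]);P=C-Rt@off
g=lambda p,z:(Rt.T@(fray(c,*k3(*p),z)-P)*1000)[:2]
z=.039;print(P,np.degrees(a));print('O right',g((264,105),z),'top',g((225,86),z),'B left',g((541,112),z),'top',g((582,97),z))
E
```

```text
[ 0.40573034 -0.11979393  0.14922649] 50.92115535690359
O right [ 67.69023574 -38.95925282] top [ 73.65921357 -50.44173745] B left [65.73331628 41.49589327] top [70.57083032 53.65155654]
```

Emit:
step_arm(
  targets=[
    [[0, 0.012, -0.008, 0.1, 0], [0, 0, 0, 0.1, 0], [0, 0, 0, 0.1, 0], [0, 0, 0, 0.05, 0], [0, 0, 0, 0, 0]],
  ],
)

```text
time: 8.32
eef_pos: [0.405, -0.119, 0.1345]
tcp_rot: [0.903, 0.429, -0.0, -0.001]
contact_force: [-0.5, 0.6, -4.0]
opening: 0.127
```

```bash
python3 - <<'E'
from h import *
goto(.4052,-.1232,.122,50.83)
c=snap('scene','s8');crop(c,'s8c',270,120,120,110,6)
E
```

```text
t 8.32 pos [ 0.405  -0.119   0.1345] phi 50.86 tilt [-1.4e-03  8.0e-04 -1.0e+00] F [-0.5  0.6 -4. ] T [-0.09  0.01  0.03] op 0.127
shift mm now axes [-3.1  2.8 12.5]
turn deg (tool z) 0.03  after-turn shift [-3.1  2.8 12.5] q6 8.9
```

View pics/s8c.png

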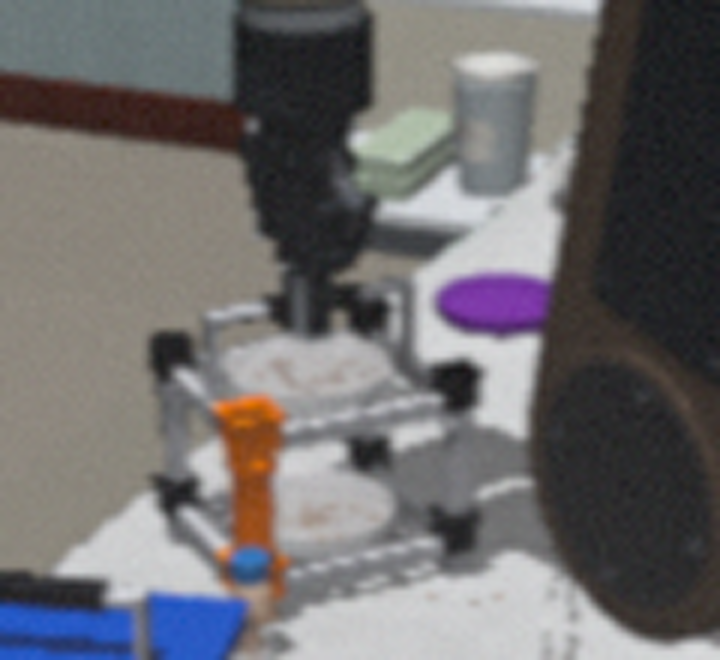

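Emit:
step_arm(
  targets=[
    [[0, 0, 0, 0.05, 0], [0, 0, 0, 0.05, 0], [0, 0, 0, 0.05, 0], [0, 0, 0, 0, 0]],
  ],
)

```text
time: 8.7
eef_pos: [0.4052, -0.1192, 0.1288]
tcp_rot: [0.903, 0.429, -0.0, -0.0]
contact_force: [-0.4, -0.3, -4.4]
opening: 0.129
```

```bash
python3 - <<'E'
from h import *
goto(.4055,-.119,.1217,50.83)
E
```

```text
t 8.70 pos [ 0.4052 -0.1192  0.1288] phi 50.86 tilt [-8.e-04  5.e-04 -1.e+00] F [-0.4 -0.3 -4.4] T [-0.06  0.09  0.06] op 0.129
shift mm now axes [0.3 0.1 7.1]
turn deg (tool z) 0.03  after-turn shift [0.3 0.1 7.1] q6 8.9
```

Emit:
step_arm(
  targets=[
    [[0, 0, 0, 0.05, 0], [0, 0, 0, 0.05, 0], [0, 0, 0, 0.04, 0], [0, 0, 0, 0.02, 0], [0, 0, 0, 0, 0]],
  ],
)

```text
time: 9.12
eef_pos: [0.4054, -0.1192, 0.1227]
tcp_rot: [0.903, 0.429, 0.0, -0.0]
contact_force: [-0.4, 1.2, -4.2]
opening: 0.127
```

```bash
python3 - <<'E'
from h import *
goto(.4055,-.119,.1217,50.83)
E
```

```text
t 9.12 pos [ 0.4054 -0.1192  0.1227] phi 50.84 tilt [-1.e-04  5.e-04 -1.e+00] F [-0.4  1.2 -4.2] T [ 0.08 -0.16 -0.05] op 0.127
shift mm now axes [ 0.2 -0.   1. ]
turn deg (tool z) 0.01  after-turn shift [ 0.2 -0.   1. ] q6 8.9
```

Emit:
step_arm(
  targets=[
    [[0, 0, 0, 0.02, 0], [0, 0, 0, 0.02, 0], [0, 0, 0, 0, 0]],
  ],
)

```text
time: 9.37
eef_pos: [0.4058, -0.1193, 0.1216]
tcp_rot: [0.903, 0.429, 0.0, 0.0]
contact_force: [0.7, 1.5, -2.3]
opening: 0.126
```

```bash
python3 - <<'E'
from h import *
goto(.4055,-.119,.1217,50.83)
E
```

```text
t 9.37 pos [ 0.4058 -0.1193  0.1216] phi 50.85 tilt [ 7.e-04  2.e-04 -1.e+00] F [ 0.7  1.5 -2.3] T [ 0.19 -0.1  -0.02] op 0.126
shift mm now axes [ 0.  -0.4 -0.1]
turn deg (tool z) 0.02  after-turn shift [ 0.  -0.4 -0.1] q6 8.9
```

Touching the floor (force dropping from −4.2 to −2.3). One more millimetre, then open.

Emit:
step_arm(
  targets=[
    [[0, 0, 0, 0.02, 0], [0, 0, 0, 0, 0]],
  ],
)

```text
time: 9.53
eef_pos: [0.4059, -0.1192, 0.1215]
tcp_rot: [0.903, 0.429, 0.0, -0.0]
contact_force: [-1.4, 3.6, 3.2]
opening: 0.125
```

Emit:
step_arm(
  targets=[
    [[0.2, 0, 0, 0, 0], [0.3, 0, 0, 0, 0], [0.5, 0, 0, 0, 0], [0.7, 0, 0, 0, 0], [0.7, 0, 0, 0, 0], [0.7, 0, 0, 0, 0]],
  ],
)

```text
time: 10.03
eef_pos: [0.4055, -0.1194, 0.1205]
tcp_rot: [0.903, 0.429, 0.0, 0.0]
contact_force: [0.5, 0.7, -0.6]
opening: 0.697
```

```bash
python3 - <<'E'
from h import *
goto(.4055,-.119,.1217,50.83)
c=snap('scene','s9');crop(c,'s9c',270,120,120,110,6)
c=snap('wrist','w9')
E
```

```text
t 10.03 pos [ 0.4055 -0.1194  0.1205] phi 50.86 tilt [ 1.e-04 -2.e-04 -1.e+00] F [ 0.5  0.7 -0.6] T [ 0.01 -0.01  0.02] op 0.697
shift mm now axes [ 0.3 -0.3 -1.2]
turn deg (tool z) 0.03  after-turn shift [ 0.3 -0.3 -1.2] q6 8.9
```

View pics/s9c.png

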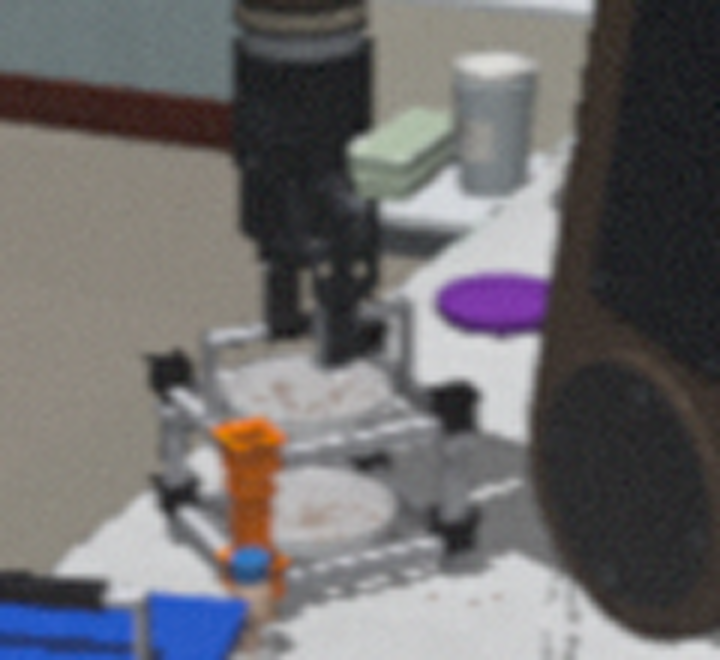

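View pics/w9.png

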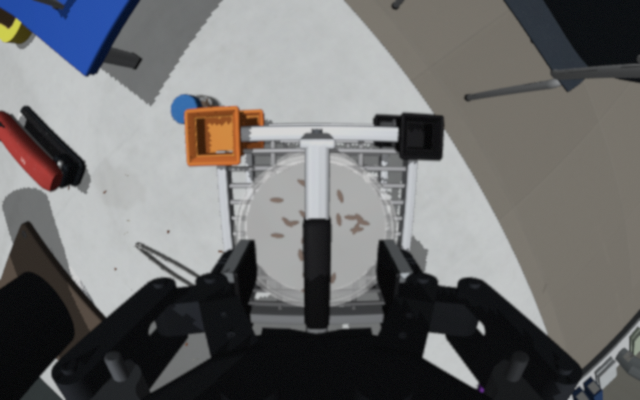

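Emit:
step_arm(
  targets=[
    [[0.7, 0, 0, -0.3, 0], [0.7, 0, 0, -0.6, 0], [0.7, 0, 0, -0.8, 0], [1, 0, 0, -0.8, 0], [1, 0, 0, -0.8, 0], [1, 0, 0, -0.8, 0], [1, 0, 0, -0.6, 0], [1, 0, 0, -0.3, 0], [1, 0, 0, 0, 0], [1, 0, 0, 0, 0]],
  ],
)

```text
time: 10.97
eef_pos: [0.4053, -0.1193, 0.3198]
tcp_rot: [0.903, 0.429, -0.0, -0.0]
contact_force: [-0.3, -0.3, -0.7]
opening: 0.998
```

```bash
python3 - <<'E'
from h import *
goto(.4012,.1527,.32,13.4)
c=snap('wrist','w10');crop(c,'w10c',225,90,180,150,4)
E
```

```text
t 10.97 pos [ 0.4053 -0.1193  0.3198] phi 50.86 tilt [-4.e-04  2.e-04 -1.e+00] F [-0.3 -0.3 -0.7] T [-0.01  0.03  0.05] op 0.998
shift mm now axes [ 2.083e+02 -1.749e+02 -1.000e-01]
turn deg (tool z) 37.46  after-turn shift [ 5.900e+01 -2.655e+02 -2.000e-01] q6 8.9
```

View pics/w10.png

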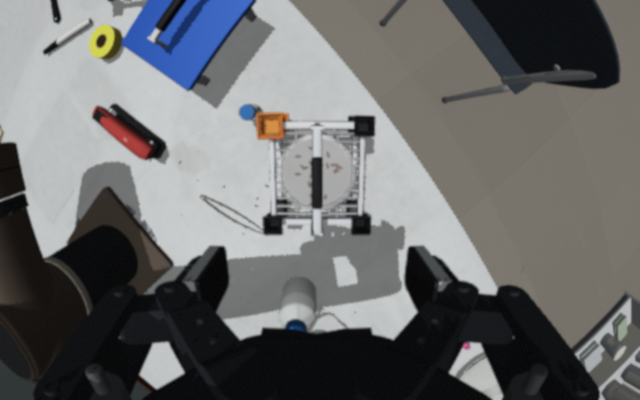

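View pics/w10c.png

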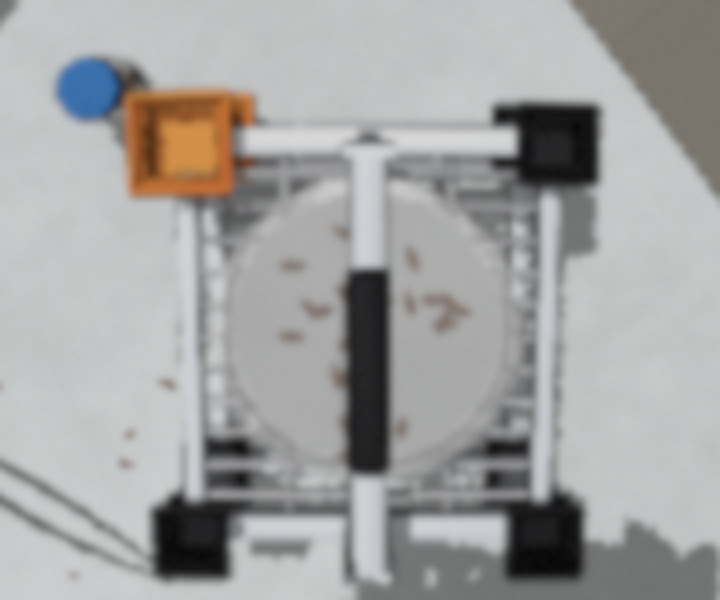

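```bash
python3 - <<'E'
from h import *
c=dict(np.load('w10.npz'))
k=lambda x,y:(225+(x+.5)/4-.5,90+(y+.5)/4-.5)
off=np.array([.0667,-.0005,-.1425])
R=cv2.Rodrigues(c['rvec'])[0];C=-R.T@c['tvec'].ravel();x=R[0];a=np.arctan2(x[1],x[0])+np.pi/2
Rt=np.array([[np.cos(a),np.sin(a),0],[np.sin(a),-np.cos(a),0],[0,0,-1]]);P=C-Rt@off
print(P,np.degrees(a))
m,y=quadw(c,[k(180,144),k(558.5,145),k(546,542),k(194,542)],.111,'tier')
print((Rt.T@(np.r_[m,P[2]]-P)*1000)); print([ (Rt.T@(fray(c,*k(*q),.111)-P)*1000).round(1)[:2].tolist() for q in [(180,144),(558.5,145),(546,542),(194,542)]])
print('sleeve',(Rt.T@(fray(c,*k(368,371),.147)-P)*1000).round(1))
# rough cover
crop(c,'w10cov',100,0,170,100,4)
E
```

```text
[ 0.40574509 -0.11931186  0.31999572] 50.91773819732385
tier [ 0.4054 -0.1205] yaw 50.96 res mm [[-0.0, -0.5], [-0.9, -0.3], [-0.0, 0.7], [0.9, 0.1]]
[-1.12965518  0.47880839  0.        ]
[[58.4, -53.3], [58.1, 53.9], [-60.5, 54.0], [-60.5, -52.8]]
sleeve [-1.00e-01 -1.00e-01  1.73e+02]
```

Emit:
step_arm(
  targets=[
    [[1, 0, 0, 0, 1], [1, 0, 0, 0, 1], [1, 0, 0, 0, 1], [1, 0, 0, 0, 1], [1, 0, 0, 0, 1], [1, 0, 0, 0, 1], [1, 0, 0, 0, 1], [1, 0, 0, 0, 0.49], [1, 0.15, -0.7, 0, 0], [1, 0.184, -0.83, 0, 0]],
  ],
)

```text
time: 11.85
eef_pos: [0.4033, -0.0569, 0.3173]
tcp_rot: [0.993, 0.115, -0.003, -0.001]
contact_force: [1.2, -0.1, -0.4]
opening: 1.002
```

Emit:
step_arm(
  targets=[
    [[1, 0.184, -0.83, 0, 0], [1, 0.184, -0.83, 0, 0], [1, 0.184, -0.83, 0, 0], [1, 0.184, -0.83, 0, 0], [1, 0.184, -0.83, 0, 0], [1, 0.184, -0.83, 0, 0], [1, 0.034, -0.13, 0, 0], [1, 0, 0, 0, 0], [1, 0, 0, 0, 0]],
  ],
)

```text
time: 12.6
eef_pos: [0.4004, 0.1525, 0.3184]
tcp_rot: [0.993, 0.117, -0.002, 0.0]
contact_force: [0.5, 0.3, 0.3]
opening: 0.997
```

```bash
python3 - <<'E'
from h import *
goto(.4012,.1527,.32,13.4)
c=snap('wrist','w11');crop(c,'w11c',225,90,180,150,4)
E
```

```text
t 12.60 pos [0.4004 0.1525 0.3184] phi 13.47 tilt [-0.0038 -0.0012 -1.    ] F [0.5 0.3 0.3] T [-0.05 -0.03 -0.01] op 0.997
shift mm now axes [ 0.8 -0.  -1.6]
turn deg (tool z) 0.07  after-turn shift [ 0.8 -0.  -1.6] q6 83.8
```

View pics/w11.png

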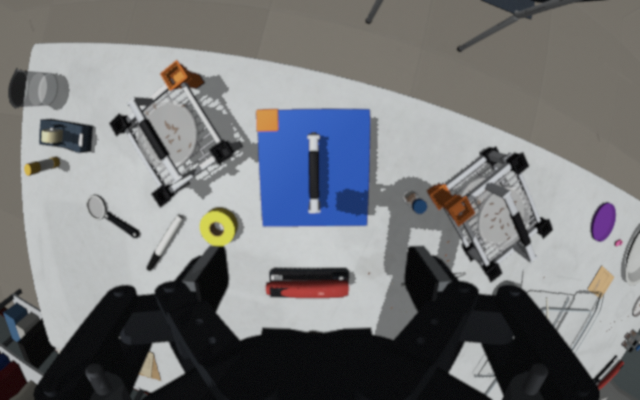

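View pics/w11c.png

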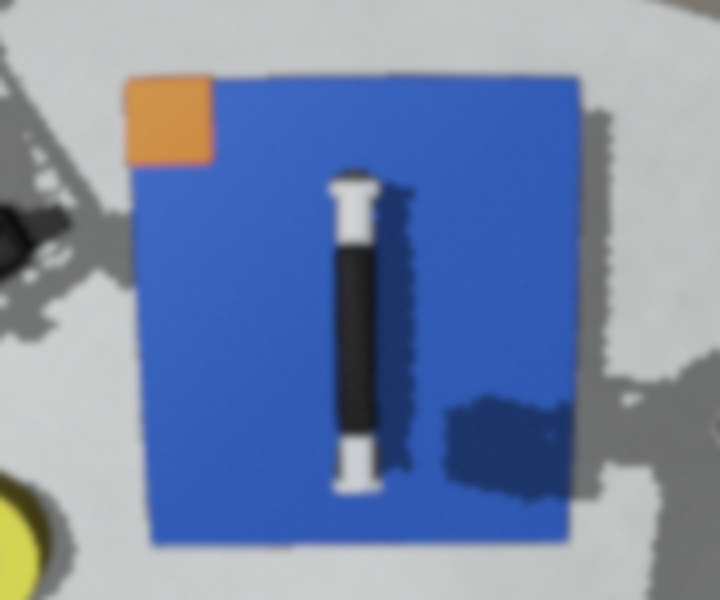

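```bash
python3 - <<'E'
from h import *
c=dict(np.load('w11.npz'))
k=lambda x,y:(225+(x+.5)/4-.5,90+(y+.5)/4-.5)
m,y=quadw(c,[k(129,79),k(581,76),k(569,543),k(152,544)],.079,'cover')
print('sleeve',fray(c,*k(355.5,340),.119),fray(c,*k(355,245),.119),fray(c,*k(356,435),.119))
goto(m[0],m[1],.093,y)
E
```

```text
cover [0.4021 0.1559] yaw 13.95 res mm [[-0.2, -0.4], [-0.8, 0.6], [-0.0, 0.7], [1.1, -1.0]]
sleeve [0.4021324  0.15619598 0.119     ] [0.42818554 0.16256099 0.119     ] [0.37530777 0.14965461 0.119     ]
t 12.65 pos [0.4007 0.152  0.3189] phi 13.38 tilt [-0.0028 -0.001  -1.    ] F [ 0.2 -0.6 -0.5] T [-0.    0.07  0.01] op 0.999
shift mm now axes [  2.9  -3.6 225.9]
turn deg (tool z) -0.57  after-turn shift [  2.3  -3.5 225.9] q6 83.8
```

Emit:
step_arm(
  targets=[
    [[1, 0.058, -0.088, 0.6, -0.11], [1, 0, 0, 0.8, 0], [1, 0, 0, 0.8, 0], [1, 0, 0, 0.8, 0], [1, 0, 0, 0.7, 0], [1, 0, 0, 0.5, 0], [1, 0, 0, 0.3, 0], [1, 0, 0, 0.1, 0], [1, 0, 0, 0, 0], [1, 0, 0, 0, 0]],
  ],
)

```text
time: 13.48
eef_pos: [0.4032, 0.1558, 0.137]
tcp_rot: [0.993, 0.121, 0.0, 0.0]
contact_force: [0.4, -0.4, -0.3]
opening: 0.997
```

```bash
python3 - <<'E'
from h import *
c=snap('wrist','w12')
goto(.4021,.156,.0935,13.95)
E
```

```text
t 13.53 pos [0.4036 0.1561 0.1377] phi 13.88 tilt [ 2.e-03  2.e-04 -1.e+00] F [ 0.  -0.4  0.4] T [-0.01  0.03  0.  ] op 0.997
shift mm now axes [-1.6 -0.2 44.1]
turn deg (tool z) -0.07  after-turn shift [-1.5 -0.2 44.2] q6 83.8
```

View pics/w12.png

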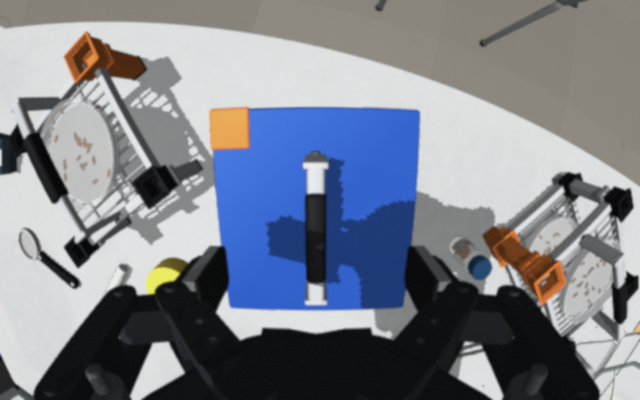

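Emit:
step_arm(
  targets=[
    [[1, -0.03, 0, 0.4, 0], [1, 0, 0, 0.4, 0], [1, 0, 0, 0.2, 0], [1, 0, 0, 0.08, 0], [1, 0, 0, 0, 0], [1, 0, 0, 0, 0]],
  ],
)

```text
time: 14.03
eef_pos: [0.4021, 0.1565, 0.0942]
tcp_rot: [0.993, 0.122, 0.001, -0.0]
contact_force: [0.5, -0.5, -0.2]
opening: 0.999
```

Emit:
step_arm(
  targets=[
    [[0.5, 0, 0, 0, 0], [0.3, 0, 0, 0, 0], [0.2, 0, 0, 0, 0], [0, 0, 0, 0, 0], [0, 0, 0, 0, 0], [0, 0, 0, 0, 0], [0, 0, 0, 0, 0], [0, 0, 0, 0, 0]],
  ],
)

```text
time: 14.7
eef_pos: [0.4016, 0.1561, 0.0935]
tcp_rot: [0.993, 0.122, 0.0, 0.0]
contact_force: [0.7, -2.3, 0.5]
opening: 0.123
```

```bash
python3 - <<'E'
from h import *
c=snap('wrist','w13')
goto(.4021,.156,.0935,13.95)
E
```

```text
t 14.75 pos [0.4017 0.1561 0.0935] phi 13.97 tilt [ 4.e-04 -6.e-04 -1.e+00] F [ 1.  -1.6  1.9] T [-0.32 -0.01  0.02] op 0.126
shift mm now axes [0.4 0.2 0. ]
turn deg (tool z) 0.02  after-turn shift [0.4 0.2 0. ] q6 83.8
```

View pics/w13.png

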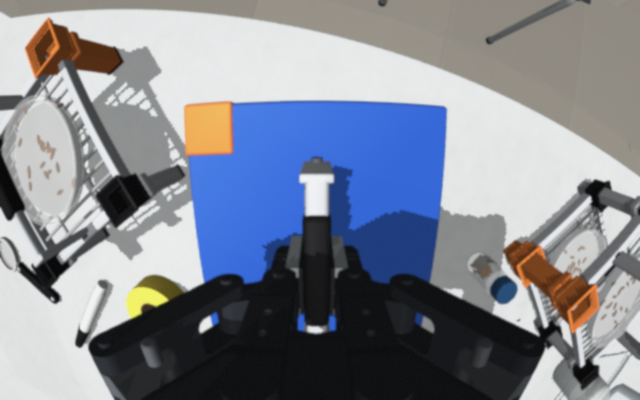

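Emit:
step_arm(
  targets=[
    [[0, 0, 0, -0.1, 0], [0, 0, 0, -0.3, 0], [0, 0, 0, -0.5, 0], [0, 0, 0, -0.7, 0], [0, 0, 0, -0.8, 0], [0, 0, 0, -0.8, 0], [0, 0, 0, -0.7, 0], [0, 0, 0, -0.4, 0], [0, 0, 0, -0.2, 0], [0, 0, 0, -0.05, 0]],
  ],
)

```text
time: 15.58
eef_pos: [0.4016, 0.1566, 0.2764]
tcp_rot: [0.993, 0.122, 0.001, -0.0]
contact_force: [0.1, 0.2, -2.8]
opening: 0.127
```

Emit:
step_arm(
  targets=[
    [[0, 0, 0, 0, 0], [0, 0, 0, 0, 0]],
  ],
)

```text
time: 15.75
eef_pos: [0.4004, 0.1563, 0.2731]
tcp_rot: [0.993, 0.122, -0.002, -0.0]
contact_force: [-0.2, 0.2, -4.0]
opening: 0.129
```

```bash
python3 - <<'E'
from h import *
c=snap('wrist','w14');crop(c,'w14c',175,85,290,90,2.7)
goto(.4054,-.1193,.2755,50.9)
E
```

```text
t 15.80 pos [0.4004 0.1563 0.273 ] phi 13.96 tilt [-4.2e-03 -5.0e-04 -1.0e+00] F [ 0.4 -0.4 -3. ] T [-0.01 -0.01  0.  ] op 0.125
shift mm now axes [-61.6 268.6  -2.4]
turn deg (tool z) -36.94  after-turn shift [-210.7  177.7   -2.5] q6 83.8
```

View pics/w14c.png

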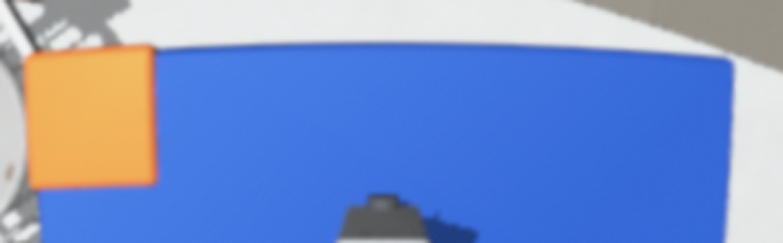

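Emit:
step_arm(
  targets=[
    [[0, -0.05, 0.22, -0.02, 0], [0, -0.1, 0.44, -0.02, 0], [0, -0.14, 0.62, -0.02, 0], [0, -0.17, 0.74, 0, 0], [0, -0.18, 0.8, 0, 0], [0, -0.19, 0.82, 0, 0], [0, -0.18, 0.8, 0, 0], [0, -0.17, 0.74, 0, 0], [0, -0.15, 0.66, 0, 0], [0, -0.11, 0.48, 0, 0]],
  ],
)

```text
time: 16.63
eef_pos: [0.4056, -0.1055, 0.2768]
tcp_rot: [0.993, 0.12, -0.001, 0.0]
contact_force: [1.0, 0.2, -4.0]
opening: 0.127
```

Emit:
step_arm(
  targets=[
    [[0, -0.07, 0.29, 0, 0], [0, -0.03, 0.1, 0, -0.4], [0, 0, 0, 0, -0.8], [0, 0, 0, 0, -1], [0, 0, 0, 0, -1], [0, 0, 0, 0, -1], [0, 0, 0, 0, -1], [0, 0, 0, 0, -1], [0, 0, 0, 0, -0.8], [0, 0, 0, 0, -0.39]],
  ],
)

```text
time: 17.47
eef_pos: [0.4057, -0.1193, 0.2766]
tcp_rot: [0.902, 0.431, -0.001, -0.001]
contact_force: [0.4, -0.9, -3.8]
opening: 0.124
```

Emit:
step_arm(
  targets=[
    [[0, 0, 0, 0, 0], [0, 0, 0, 0, 0], [0, 0, 0, 0, 0]],
  ],
)

```text
time: 17.72
eef_pos: [0.4061, -0.1191, 0.2772]
tcp_rot: [0.903, 0.429, -0.0, -0.0]
contact_force: [0.6, -0.3, -2.9]
opening: 0.127
```

```bash
python3 - <<'E'
from h import *
c=snap('wrist','w15');crop(c,'w15c',165,85,310,90,2.5)
goto(.4054,-.1193,.2755,50.9); print(get_state()['qpos'])
E
```

```text
t 17.77 pos [ 0.4061 -0.1191  0.2773] phi 50.85 tilt [-7.e-04  3.e-04 -1.e+00] F [ 0.9 -0.1 -2.4] T [ 0.   -0.03  0.03] op 0.128
shift mm now axes [-0.6 -0.5  1.8]
turn deg (tool z) -0.05  after-turn shift [-0.6 -0.5  1.8] q6 9.0
[-5.25938583e-01 -3.36491092e-01  2.10350044e+00 -8.07360659e-05
  1.37529578e+00  1.57302964e-01]
```

View pics/w15.png

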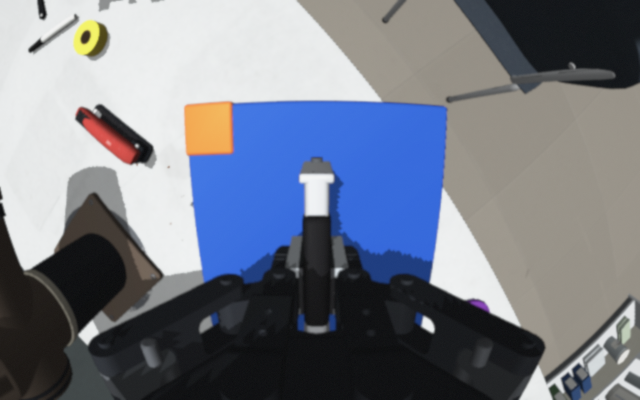

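```bash
python3 - <<'E'
from h import *
c=dict(np.load('w15.npz'))
im=c['pixels'].astype(float);hs=cv2.cvtColor(c['pixels'],cv2.COLOR_RGB2HSV)
blue=(hs[...,0]>100)&(hs[...,0]<130)&(hs[...,1]>130)&(hs[...,2]>90)
off=np.array([.0667,-.0005,-.1425])
R=cv2.Rodrigues(c['rvec'])[0];C=-R.T@c['tvec'].ravel();x=R[0];a=np.arctan2(x[1],x[0])+np.pi/2
Rt=np.array([[np.cos(a),np.sin(a),0],[np.sin(a),-np.cos(a),0],[0,0,-1]]);P=C-Rt@off
print(P,np.degrees(a))
z=P[2]-.0935+.079
g=lambda u,v:(Rt.T@(fray(c,u,v,z)-P)*1000)[:2].round(1)
for u in [250,280,316,350,400,430]:
    v=np.where(blue[:,u])[0].min(); print('front',u,v,g(u,v-.5))
for v in [130,170,200,230]:
    us=np.where(blue[v,150:470])[0]+150; print('side',v,us.min(),us.max(),g(us.min()-.5,v),g(us.max()+.5,v))
print('handle',g(316.5,160))
d=c['range_z'];print('depth->z', [ (C+ (R.T@np.array([*(cv2.fisheye.undistortPoints(np.array([[[u,v]]],float),c['mtx'],np.zeros(4))[0,0]),1]))*d[v,u])[2].round(4) for u,v in [(260,130),(380,130),(380,200)]],z)
E
```

```text
[ 0.40653914 -0.11919996  0.27735163] 50.90508324916761
front 250 103 [ 75.2 -34.1]
front 280 102 [ 75.1 -18.7]
front 316 102 [74.9 -0.7]
front 350 102 [75.1 16.3]
front 400 103 [75.6 42.2]
front 430 105 [75.6 58.8]
side 130 234 445 [ 61.3 -43.2] [62.7 68.3]
side 170 191 442 [ 40.8 -68.9] [40.9 68. ]
side 200 194 439 [ 24.  -68.7] [24.  67.8]
side 230 197 436 [  6.2 -69. ] [ 6.2 68.1]
handle [45.1 -0.4]
depth->z [np.float64(0.2629), np.float64(0.262), np.float64(0.2629)] 0.2628516310997074
```

Emit:
step_arm(
  targets=[
    [[0, -0.035, 0, 0.15, 0], [0, 0, 0, 0.3, 0], [0, 0, 0, 0.4, 0], [0, 0, 0, 0.3, 0], [0, 0, 0, 0.2, 0], [0, 0, 0, 0.1, 0], [0, 0, 0, 0.05, 0], [0, 0, 0, 0, 0]],
  ],
)

```text
time: 18.43
eef_pos: [0.4055, -0.12, 0.2174]
tcp_rot: [0.903, 0.43, -0.0, -0.0]
contact_force: [0.3, -0.9, -2.6]
opening: 0.128
```

```bash
python3 - <<'E'
from h import *
goto(.4054,-.1193,.1855,50.9)
c=snap('scene','s16');crop(c,'s16c',270,110,120,110,6)
E
```

```text
t 18.43 pos [ 0.4055 -0.12    0.2174] phi 50.91 tilt [-5.e-04  3.e-04 -1.e+00] F [ 0.3 -0.9 -2.6] T [-0.    0.01  0.03] op 0.128
shift mm now axes [ 0.5 -0.5 31.9]
turn deg (tool z) 0.01  after-turn shift [ 0.5 -0.5 31.9] q6 8.8
```

View pics/s16c.png

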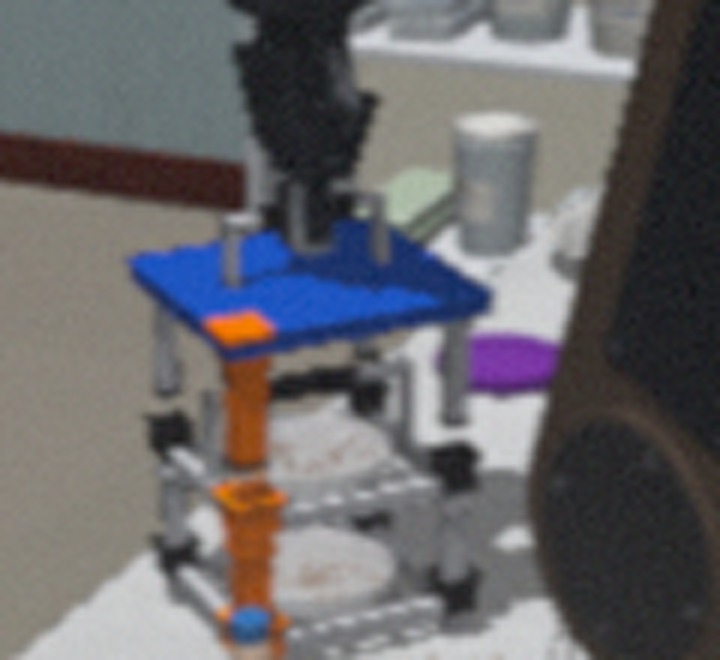

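Emit:
step_arm(
  targets=[
    [[0, 0, 0, 0.1, 0], [0, 0, 0, 0.12, 0], [0, 0, 0, 0.1, 0], [0, 0, 0, 0.07, 0], [0, 0, 0, 0.05, 0], [0, 0, 0, 0.05, 0], [0, 0, 0, 0, 0]],
  ],
)

```text
time: 19.07
eef_pos: [0.4053, -0.1199, 0.1976]
tcp_rot: [0.903, 0.43, -0.0, -0.0]
contact_force: [-0.6, 0.4, -2.9]
opening: 0.13
```

```bash
python3 - <<'E'
from h import *
goto(.4054,-.1193,.1855,50.9)
c=snap('scene','s17');crop(c,'s17c',270,110,120,110,6)
E
```

```text
t 19.07 pos [ 0.4053 -0.1199  0.1976] phi 50.91 tilt [-8.e-04  5.e-04 -1.e+00] F [-0.6  0.4 -2.9] T [-0.02  0.02 -0.03] op 0.130
shift mm now axes [ 0.6 -0.3 12.1]
turn deg (tool z) 0.01  after-turn shift [ 0.6 -0.3 12.1] q6 8.8
```

View pics/s17c.png

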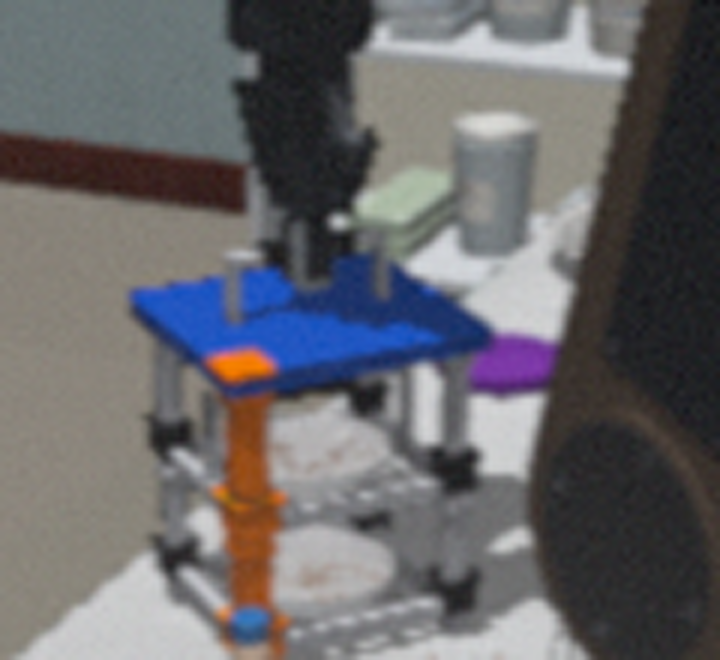

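In the lips without contact. Continuing slowly.

Emit:
step_arm(
  targets=[
    [[0, 0, 0, 0.05, 0], [0, 0, 0, 0.05, 0], [0, 0, 0, 0.05, 0], [0, 0, 0, 0, 0]],
  ],
)

```text
time: 19.45
eef_pos: [0.4052, -0.1199, 0.1916]
tcp_rot: [0.903, 0.43, -0.0, -0.0]
contact_force: [0.2, 0.2, -3.4]
opening: 0.119
```

```bash
python3 - <<'E'
from h import *
goto(.4054,-.1193,.1855,50.9)
E
```

```text
t 19.45 pos [ 0.4052 -0.1199  0.1916] phi 50.91 tilt [-7.e-04  5.e-04 -1.e+00] F [ 0.2  0.2 -3.4] T [-0.01  0.   -0.01] op 0.119
shift mm now axes [ 0.6 -0.3  6.1]
turn deg (tool z) 0.01  after-turn shift [ 0.6 -0.3  6.1] q6 8.8
```

Emit:
step_arm(
  targets=[
    [[0, 0, 0, 0.05, 0], [0, 0, 0, 0.05, 0], [0, 0, 0, 0.03, 0], [0, 0, 0, 0.02, 0], [0, 0, 0, 0, 0]],
  ],
)

```text
time: 19.87
eef_pos: [0.4053, -0.1199, 0.1857]
tcp_rot: [0.903, 0.43, -0.0, -0.0]
contact_force: [-1.0, 0.1, -3.1]
opening: 0.128
```

```bash
python3 - <<'E'
from h import *
goto(.4054,-.1193,.1855,50.9)
E
```

```text
t 19.87 pos [ 0.4053 -0.1199  0.1857] phi 50.91 tilt [-6.e-04  4.e-04 -1.e+00] F [-1.   0.1 -3.1] T [0.01 0.05 0.01] op 0.128
shift mm now axes [ 0.5 -0.3  0.2]
turn deg (tool z) 0.01  after-turn shift [ 0.5 -0.3  0.2] q6 8.8
```

Emit:
step_arm(
  targets=[
    [[0, 0, 0, 0.02, 0], [0, 0, 0, 0, 0]],
  ],
)

```text
time: 20.03
eef_pos: [0.4055, -0.12, 0.1855]
tcp_rot: [0.903, 0.43, -0.0, -0.0]
contact_force: [-0.6, 0.6, -2.3]
opening: 0.128
```

Emit:
step_arm(
  targets=[
    [[0, 0, 0, 0.02, 0], [0, 0, 0, 0, 0]],
  ],
)

```text
time: 20.2
eef_pos: [0.4056, -0.12, 0.1854]
tcp_rot: [0.903, 0.43, -0.0, -0.0]
contact_force: [-3.0, 1.2, 4.2]
opening: 0.127
```

Floor contact at the expected height. Release and rise.

Emit:
step_arm(
  targets=[
    [[0.2, 0, 0, 0, 0], [0.3, 0, 0, 0, 0], [0.5, 0, 0, 0, 0], [0.6, 0, 0, 0, 0], [0.6, 0, 0, 0, 0], [0.6, 0, 0, 0, 0]],
  ],
)

```text
time: 20.7
eef_pos: [0.4056, -0.1201, 0.1845]
tcp_rot: [0.903, 0.43, 0.0, 0.0]
contact_force: [-0.5, 0.0, 0.4]
opening: 0.6
```

Emit:
step_arm(
  targets=[
    [[0.6, 0, 0, -0.2, 0], [0.6, 0, 0, -0.4, 0], [0.6, 0, 0, -0.6, 0], [0.8, 0, 0, -0.8, 0], [1, 0, 0, -0.8, 0], [1, 0, 0, -0.8, 0], [1, 0, 0, -0.4, 0], [1, 0, 0, -0.2, 0], [1, 0, 0, 0, 0], [1, 0, 0, 0, 0]],
  ],
)

```text
time: 21.53
eef_pos: [0.4053, -0.1199, 0.3519]
tcp_rot: [0.903, 0.43, -0.0, -0.0]
contact_force: [0.4, -0.2, -0.5]
opening: 0.998
```

```bash
python3 - <<'E'
from h import *
goto(.4054,-.1193,.1855,50.9)
c=snap('scene','s18');crop(c,'s18c',270,110,120,110,6)
c=snap('wrist','w18');snap('top','t18')
hs=cv2.cvtColor(c['pixels'],cv2.COLOR_RGB2HSV)
d=c['range_z'];R=cv2.Rodrigues(c['rvec'])[0];C=-R.T@c['tvec'].ravel()
Z=lambda u,v:(C+(R.T@np.r_[cv2.fisheye.undistortPoints(np.array([[[u,v]]],float),c['mtx'],np.zeros(4))[0,0],1])*np.median(d[v-2:v+3,u-2:u+3]))[2].round(4)
print([(u,v,Z(u,v)) for u,v in [(265,130),(365,130),(365,210),(270,210)]])
E
```

```text
t 21.53 pos [ 0.4053 -0.1199  0.3519] phi 50.91 tilt [-6.e-04  4.e-04 -1.e+00] F [ 0.4 -0.2 -0.5] T [-0.   -0.02 -0.01] op 0.998
shift mm now axes [  0.6  -0.2 166.4]
turn deg (tool z) 0.01  after-turn shift [  0.5  -0.3 166.4] q6 8.8
[(265, 130, np.float64(0.1724)), (365, 130, np.float64(0.1712)), (365, 210, np.float64(0.1713)), (270, 210, np.float64(0.171))]
```

View pics/s18c.png

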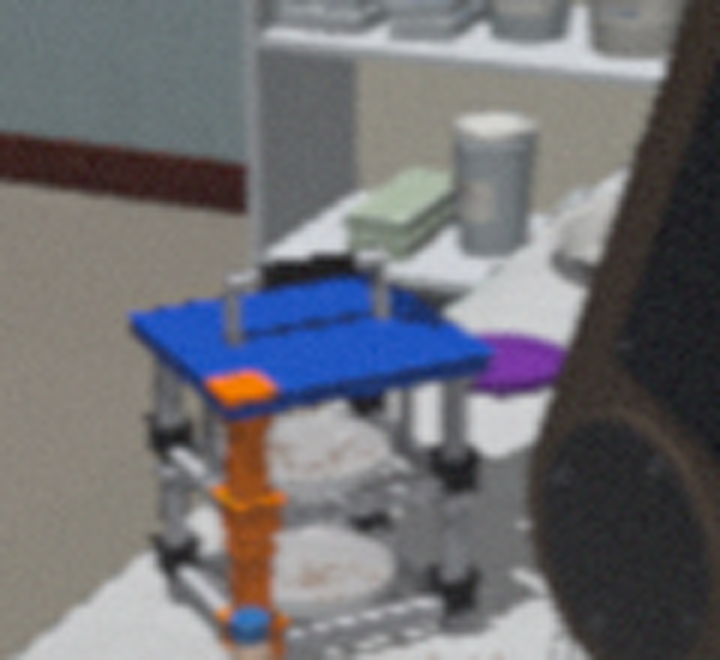

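View pics/w18.png

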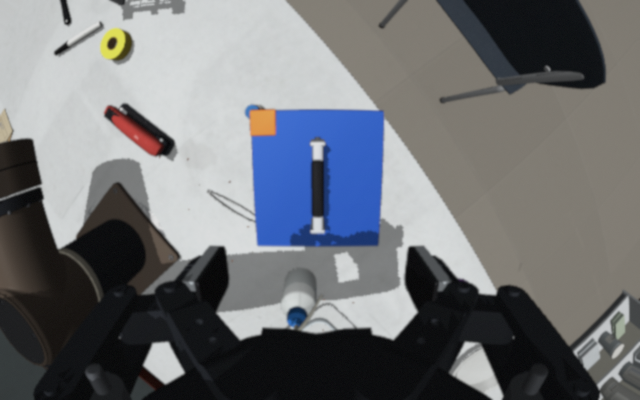

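```bash
python3 -c "
from h import *
print(sign_off())"
```

```text
the job is handed in; nothing more can be done
None
```

The germination stack is closed and handed in at 21.5 s: the matching tier is in the base and the blue cover is on the tier. The sign-off gives no verdict.

- **Choice of tier:** I took the right-hand tier, whose orange cup at +x, +y is on the same hand as the base's. The left-hand tier, the vial, the bottle, the label roll and the purple look-alike were not touched.
- **Tier:** I lined it up over the base with three wrist-camera looks and lowered it in steps of 1–4 mm. Contact came at the expected height, with the wrist force staying within about 5 N, and then I let go.
- **Cover:** I seated it on the tier in the same way, with the same light force.
- **Last checks:**
  - The cover plate read 171–172 mm up at four points (171 mm expected), so it is level and the stack is fully home.
  - The scene picture shows all the posts I could see in their cups, orange in orange, and the dishes flat.
  - The gripper was open and clear at 0.35 m.

**Disagreement:** the first distant look put the base about 2 mm from where the close looks did. I used the close looks, and their remaining differences of about 0.5 mm are within the play in the cups. I did not measure the stack's final sideways position after letting go of the cover, and I saved a final top picture but did not look at it.

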